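# Stopper the flasks from the heavy tins

### The arm

A 7-joint arm with a two-finger parallel gripper is mounted at the origin on the work surface; the furniture and walls round the work are solid. World frame = base frame: x ahead of the robot, y to its left, z up, the work surface at z = 0. Lengths are in m, angles in degrees, forces in N, time in s.
With the tool pointing down it reaches from about 0.425 to 0.8 m from the base axis. Payload 8.3 kg.
Tool frame: the origin (TCP) lies midway between the tips of the shut fingers; the grasp point (between the pads) lies 19 mm behind it; z points along the fingers, y is the line along which they close (so a half turn about z gives the same grasp; the last joint's range is limited). The gripper opens to 85 mm and grips with 20 to 120 N. Pads are 22 mm wide; open, the fingers measure 114 mm over their backs; the gripper's body (76 mm by 85 mm) begins 54 mm behind the grasp point. The pads swing forward as they close: fully open they stand 13 mm farther back than shut.
Start: joints at [67.214, 21.967, 0.94, 78.501, -0.361, 79.538, -2.664], TCP at [0.205, -0.59, 0.231] pointing down, gripper open.
Joint ranges: [-169.22, 169.22], [-14.56, 117.87], [-87.37, 89.26], [10.42, 133.3], [-82.24, 262.24], [0.94, 117.77], [-172.7, 172.7]. Speed limits (degrees/s): [136.94, 136.94, 172.46, 172.46, 180, 180, 180].

### API

Orientations are given as a 3x3 rotation matrix whose columns are the frame's x, y, z axes.
In Python, from rig import get_obs, read_camera, get_calibration, job_done gives the robot as it stands. The module is installed in compiled form; this text tells all that it offers.
- The arm moves only by the tool play_rows, never from a script. Its argument "deltas" is a list of rows, each an object of numbers: "wx", "wy", "wz": the turn, a rotation vector about the tool's x, y, z in rad; "tx", "ty", "tz": the shift along the tool's x, y, z in mm; "gripper": the closure, from -1 (fully open) to 1 (shut), so that 0 is half open. In form: [{"wx": .., "wy": .., "wz": .., "tx": .., "ty": .., "tz": .., "gripper": ..}, ...]. A call has 1 to 20 rows; each row shifts and turns the commanded pose from where the row before left it, along the tool's axes as they then stand; what a row does not reach is not made up. A row lasts 1/10 s, in which the tool goes at most 50 mm and 8.59 degrees, less where a joint would pass 70% of its speed; a pose out of reach is approached as far as the arm can. A call with a gripper value outside its range is refused whole. The fingers move at their own pace and stop on an object; "newtons" is the grip in N (left out, the last holds). Time passes only in rows, so rows that do not move let the fingers close. It gives the time, the measured TCP pose, the force, the opening and the grip force at its end, in the units of the state.
- get_obs(): the state, without advancing time (a new reading comes with each control period).
- read_camera(name): name is "scene" or "top" or "wrist"; returns (picture, depth): 480x640x3 uint8, red, green, blue; 480x640 float32, m along the optical axis (not along the pixel's ray), 0 where there is no reading.
- get_calibration(name): a dict with "K" (3x3 intrinsics, pixels), "xyz" and "rotation" of the camera in the world. Camera axes: x right, y up, looking along -z (the intrinsics and any distortion apply to the point x, -y, -z); pixel columns grow to the right and rows downward; lengths in m; the calibration is good to about 2 mm. A picture is of the moment at which its call begins: read the wrist's pose just before it. get_calibration takes no time and is no camera call; for the wrist camera it gives the pose at the moment of the call.
- job_done(): hands the job in; it is judged then, once.
The state is a dict: "time_s": time; "joint_pos": joint angles; "joint_velocities": joint speeds; "tau": joint torques, N m; "position": TCP position; "tool_rot": TCP orientation; "ft_force": force on the tool from outside, world axes, zero at the start; "torque": the same for the moment, N m; "opening": opening from 0.0 (shut) to 1.0 (fully open); "gripper_force": force on a finger pad.
Only numpy, scipy, OpenCV 4.12 (cv2) and the standard library are available. Lean on these libraries where they do the work, as an engineer would, in place of code of your own. Each camera call takes 0.05 s, during which the arm holds its last target. There are 200 camera calls.

### The job

Close every open conical flask with a sterile solid steel stopper, set upright and fully home in its neck. The steel stoppers are shut in the heavy ones of four identical steel tins on the steel trolley beside the bench; the light ones hold only foam plugs and must not be opened, so lift the closed tins to feel their weight first, then take what you need from a heavy tin straight into the flask without laying the stopper down. Put the lid fully back on each tin that you opened, and leave all four tins and the flasks standing upright on the trolley top.

Things in the scene. Friction and masses are not known exactly. Their poses are not given: they have to be found in the camera images.
- tin_1: Round shut steel tin, one of four alike. Base 62 mm diameter, 24 mm high, to be gripped across its sides; under the lid a white collar on it, 48 mm diameter, up to 34 mm height, with the open well. 61 mm high with its lid. Origin: centre of the underside, z up. Tin, lid and foam plug weigh about 0.17 kg, tin, lid and steel stopper about 0.36 kg (each within 10 %).
- tin_2: Round shut steel tin, one of four alike. Base 62 mm diameter, 24 mm high, to be gripped across its sides; under the lid a white collar on it, 48 mm diameter, up to 34 mm height, with the open well. 61 mm high with its lid. Origin: centre of the underside, z up. Tin, lid and foam plug weigh about 0.17 kg, tin, lid and steel stopper about 0.36 kg (each within 10 %).
- tin_3: Round shut steel tin, one of four alike. Base 62 mm diameter, 24 mm high, to be gripped across its sides; under the lid a white collar on it, 48 mm diameter, up to 34 mm height, with the open well. 61 mm high with its lid. Origin: centre of the underside, z up. Tin, lid and foam plug weigh about 0.17 kg, tin, lid and steel stopper about 0.36 kg (each within 10 %).
- tin_4: Round shut steel tin, one of four alike. Base 62 mm diameter, 24 mm high, to be gripped across its sides; under the lid a white collar on it, 48 mm diameter, up to 34 mm height, with the open well. 61 mm high with its lid. Origin: centre of the underside, z up. Tin, lid and foam plug weigh about 0.17 kg, tin, lid and steel stopper about 0.36 kg (each within 10 %).
- lid_1: Steel slip lid that shuts tin_1: 59 mm diameter, 37 mm high, closed on top, open below, inner diameter 53 mm. Gripped across its sides it lifts straight off; nothing latches it. Origin: centre of its open lower rim, z up; fully on, it rests on the shoulder of the base round the white collar, its origin 24 mm above the tin's.
- lid_2: Steel slip lid that shuts tin_2: 59 mm diameter, 37 mm high, closed on top, open below, inner diameter 53 mm. Gripped across its sides it lifts straight off; nothing latches it. Origin: centre of its open lower rim, z up; fully on, it rests on the shoulder of the base round the white collar, its origin 24 mm above the tin's.
- lid_3: Steel slip lid that shuts tin_3: 59 mm diameter, 37 mm high, closed on top, open below, inner diameter 53 mm. Gripped across its sides it lifts straight off; nothing latches it. Origin: centre of its open lower rim, z up; fully on, it rests on the shoulder of the base round the white collar, its origin 24 mm above the tin's.
- lid_4: Steel slip lid that shuts tin_4: 59 mm diameter, 37 mm high, closed on top, open below, inner diameter 53 mm. Gripped across its sides it lifts straight off; nothing latches it. Origin: centre of its open lower rim, z up; fully on, it rests on the shoulder of the base round the white collar, its origin 24 mm above the tin's.
- stopper_1: Stopper, upright in one of the shut tins (one in each, which is where varies), small end 10 mm above the tin's underside. Two are solid steel (0.20 kg), two white foam (0.012 kg), all of one shape: 46 mm high; taper 24 mm long, 24 to 30 mm diameter; flange 42 mm diameter, 5 mm thick; above it a round grip 19 mm diameter, 17 mm high. Origin: centre of the small end, z up.
- stopper_2: Stopper, upright in one of the shut tins (one in each, which is where varies), small end 10 mm above the tin's underside. Two are solid steel (0.20 kg), two white foam (0.012 kg), all of one shape: 46 mm high; taper 24 mm long, 24 to 30 mm diameter; flange 42 mm diameter, 5 mm thick; above it a round grip 19 mm diameter, 17 mm high. Origin: centre of the small end, z up.
- stopper_3: Stopper, upright in one of the shut tins (one in each, which is where varies), small end 10 mm above the tin's underside. Two are solid steel (0.20 kg), two white foam (0.012 kg), all of one shape: 46 mm high; taper 24 mm long, 24 to 30 mm diameter; flange 42 mm diameter, 5 mm thick; above it a round grip 19 mm diameter, 17 mm high. Origin: centre of the small end, z up.
- stopper_4: Stopper, upright in one of the shut tins (one in each, which is where varies), small end 10 mm above the tin's underside. Two are solid steel (0.20 kg), two white foam (0.012 kg), all of one shape: 46 mm high; taper 24 mm long, 24 to 30 mm diameter; flange 42 mm diameter, 5 mm thick; above it a round grip 19 mm diameter, 17 mm high. Origin: centre of the small end, z up.
- flask_1: Open conical glass flask, loose, 0.25 kg; one or two are there. 112 mm high, base 76 mm diameter, tapering from 10 mm height to the neck, which begins at 78 mm: 40 mm outer (43 mm at the rim), mouth 33 mm inner diameter, at the top. Origin: centre of the underside, z up. A stopper fully home rests with its flange on the rim, its origin 88 mm above the flask's.
- flask_2: Open conical glass flask, loose, 0.25 kg; one or two are there. 112 mm high, base 76 mm diameter, tapering from 10 mm height to the neck, which begins at 78 mm: 40 mm outer (43 mm at the rim), mouth 33 mm inner diameter, at the top. Origin: centre of the underside, z up. A stopper fully home rests with its flange on the rim, its origin 88 mm above the flask's.
- trolley: Fixed steel instrument trolley against the right edge of the bench; all the tins and flasks stand on it. Its top, 410 mm along x and 450 mm along y, is level with the bench (z = 0), with 12 mm high lips on its far, near and right sides. Origin: centre of the top. Lids taken off may be laid on it.
Mind the look-alikes: they are no part of the job. Leave any purple look-alike of the lid_1 alone.

How it is judged (in metres and radians):
On the way:
1. every flask that is there carries a steel stopper fully home in its neck (angle between each of flask_1, flask_2's own z axis and vertical below 0.06 rad and height (world z) of each of flask_1, flask_2 below 0.006 m and linear speed of each of flask_1, flask_2 below 0.02 m/s and ((z of stopper_1 in the frame of flask_1 between 0.085 and 0.091 m and angle between the z axis of stopper_1 and the z axis of flask_1, either way round below 0.09 rad and x of stopper_1 in the frame of flask_1 between -0.004 and 0.004 m and y of stopper_1 in the frame of flask_1 between -0.004 and 0.004 m and contact force between stopper_1 and flask_1 above 1 N) or (z of stopper_2 in the frame of flask_1 between 0.085 and 0.091 m and angle between the z axis of stopper_2 and the z axis of flask_1, either way round below 0.09 rad and x of stopper_2 in the frame of flask_1 between -0.004 and 0.004 m and y of stopper_2 in the frame of flask_1 between -0.004 and 0.004 m and contact force between stopper_2 and flask_1 above 1 N) or (z of stopper_3 in the frame of flask_1 between 0.085 and 0.091 m and angle between the z axis of stopper_3 and the z axis of flask_1, either way round below 0.09 rad and x of stopper_3 in the frame of flask_1 between -0.004 and 0.004 m and y of stopper_3 in the frame of flask_1 between -0.004 and 0.004 m and contact force between stopper_3 and flask_1 above 1 N) or (z of stopper_4 in the frame of flask_1 between 0.085 and 0.091 m and angle between the z axis of stopper_4 and the z axis of flask_1, either way round below 0.09 rad and x of stopper_4 in the frame of flask_1 between -0.004 and 0.004 m and y of stopper_4 in the frame of flask_1 between -0.004 and 0.004 m and contact force between stopper_4 and flask_1 above 1 N)) and ((z of stopper_1 in the frame of flask_2 between 0.085 and 0.091 m and angle between the z axis of stopper_1 and the z axis of flask_2, either way round below 0.09 rad and x of stopper_1 in the frame of flask_2 between -0.004 and 0.004 m and y of stopper_1 in the frame of flask_2 between -0.004 and 0.004 m and contact force between stopper_1 and flask_2 above 1 N) or (z of stopper_2 in the frame of flask_2 between 0.085 and 0.091 m and angle between the z axis of stopper_2 and the z axis of flask_2, either way round below 0.09 rad and x of stopper_2 in the frame of flask_2 between -0.004 and 0.004 m and y of stopper_2 in the frame of flask_2 between -0.004 and 0.004 m and contact force between stopper_2 and flask_2 above 1 N) or (z of stopper_3 in the frame of flask_2 between 0.085 and 0.091 m and angle between the z axis of stopper_3 and the z axis of flask_2, either way round below 0.09 rad and x of stopper_3 in the frame of flask_2 between -0.004 and 0.004 m and y of stopper_3 in the frame of flask_2 between -0.004 and 0.004 m and contact force between stopper_3 and flask_2 above 1 N) or (z of stopper_4 in the frame of flask_2 between 0.085 and 0.091 m and angle between the z axis of stopper_4 and the z axis of flask_2, either way round below 0.09 rad and x of stopper_4 in the frame of flask_2 between -0.004 and 0.004 m and y of stopper_4 in the frame of flask_2 between -0.004 and 0.004 m and contact force between stopper_4 and flask_2 above 1 N))), for 0.3 s.
At the end, for the whole second after the job is handed in: In each flask a steel stopper, flange on the rim within 3 mm, centred within 4 mm, straight, its weight on the flask; flasks upright on the trolley top; all four tins upright on the trolley top, lids fully on (3 mm in height, 5 mm sideways); all at rest (all of step 1 and ((horizontal distance between lid_1 and tin_1 below 0.005 m and z of lid_1 in the frame of tin_1 between 0.021 and 0.027 m and angle between the z axis of lid_1 and the z axis of tin_1, either way round below 0.07 rad) or (horizontal distance between lid_2 and tin_1 below 0.005 m and z of lid_2 in the frame of tin_1 between 0.021 and 0.027 m and angle between the z axis of lid_2 and the z axis of tin_1, either way round below 0.07 rad) or (horizontal distance between lid_3 and tin_1 below 0.005 m and z of lid_3 in the frame of tin_1 between 0.021 and 0.027 m and angle between the z axis of lid_3 and the z axis of tin_1, either way round below 0.07 rad) or (horizontal distance between lid_4 and tin_1 below 0.005 m and z of lid_4 in the frame of tin_1 between 0.021 and 0.027 m and angle between the z axis of lid_4 and the z axis of tin_1, either way round below 0.07 rad)) and angle between each of tin_1, tin_2, tin_3, tin_4's own z axis and vertical below 0.06 rad and height (world z) of tin_1 between -0.005 and 0.005 m and linear speed of each of tin_1, tin_2, tin_3, tin_4 below 0.02 m/s and ((horizontal distance between lid_1 and tin_2 below 0.005 m and z of lid_1 in the frame of tin_2 between 0.021 and 0.027 m and angle between the z axis of lid_1 and the z axis of tin_2, either way round below 0.07 rad) or (horizontal distance between lid_2 and tin_2 below 0.005 m and z of lid_2 in the frame of tin_2 between 0.021 and 0.027 m and angle between the z axis of lid_2 and the z axis of tin_2, either way round below 0.07 rad) or (horizontal distance between lid_3 and tin_2 below 0.005 m and z of lid_3 in the frame of tin_2 between 0.021 and 0.027 m and angle between the z axis of lid_3 and the z axis of tin_2, either way round below 0.07 rad) or (horizontal distance between lid_4 and tin_2 below 0.005 m and z of lid_4 in the frame of tin_2 between 0.021 and 0.027 m and angle between the z axis of lid_4 and the z axis of tin_2, either way round below 0.07 rad)) and height (world z) of tin_2 between -0.005 and 0.005 m and ((horizontal distance between lid_1 and tin_3 below 0.005 m and z of lid_1 in the frame of tin_3 between 0.021 and 0.027 m and angle between the z axis of lid_1 and the z axis of tin_3, either way round below 0.07 rad) or (horizontal distance between lid_2 and tin_3 below 0.005 m and z of lid_2 in the frame of tin_3 between 0.021 and 0.027 m and angle between the z axis of lid_2 and the z axis of tin_3, either way round below 0.07 rad) or (horizontal distance between lid_3 and tin_3 below 0.005 m and z of lid_3 in the frame of tin_3 between 0.021 and 0.027 m and angle between the z axis of lid_3 and the z axis of tin_3, either way round below 0.07 rad) or (horizontal distance between lid_4 and tin_3 below 0.005 m and z of lid_4 in the frame of tin_3 between 0.021 and 0.027 m and angle between the z axis of lid_4 and the z axis of tin_3, either way round below 0.07 rad)) and height (world z) of tin_3 between -0.005 and 0.005 m and ((horizontal distance between lid_1 and tin_4 below 0.005 m and z of lid_1 in the frame of tin_4 between 0.021 and 0.027 m and angle between the z axis of lid_1 and the z axis of tin_4, either way round below 0.07 rad) or (horizontal distance between lid_2 and tin_4 below 0.005 m and z of lid_2 in the frame of tin_4 between 0.021 and 0.027 m and angle between the z axis of lid_2 and the z axis of tin_4, either way round below 0.07 rad) or (horizontal distance between lid_3 and tin_4 below 0.005 m and z of lid_3 in the frame of tin_4 between 0.021 and 0.027 m and angle between the z axis of lid_3 and the z axis of tin_4, either way round below 0.07 rad) or (horizontal distance between lid_4 and tin_4 below 0.005 m and z of lid_4 in the frame of tin_4 between 0.021 and 0.027 m and angle between the z axis of lid_4 and the z axis of tin_4, either way round below 0.07 rad)) and height (world z) of tin_4 between -0.005 and 0.005 m); the robot touches nothing.
It fails at once if a light tin is opened: its lid comes off while its foam plug is in it ((distance between lid_1 and tin_1 above 0.04 m and distance between stopper_1 and tin_1 below 0.018 m and contact force between stopper_1 and tin_1 below 0.6 N and contact force between the fingers and stopper_1 below 0.05 N and linear speed of stopper_1 below 0.005 m/s) or (distance between lid_2 and tin_2 above 0.04 m and distance between stopper_1 and tin_2 below 0.018 m and contact force between stopper_1 and tin_2 below 0.6 N and contact force between the fingers and stopper_1 below 0.05 N and linear speed of stopper_1 below 0.005 m/s) or (distance between lid_3 and tin_3 above 0.04 m and distance between stopper_1 and tin_3 below 0.018 m and contact force between stopper_1 and tin_3 below 0.6 N and contact force between the fingers and stopper_1 below 0.05 N and linear speed of stopper_1 below 0.005 m/s) or (distance between lid_4 and tin_4 above 0.04 m and distance between stopper_1 and tin_4 below 0.018 m and contact force between stopper_1 and tin_4 below 0.6 N and contact force between the fingers and stopper_1 below 0.05 N and linear speed of stopper_1 below 0.005 m/s) or (distance between lid_1 and tin_1 above 0.04 m and distance between stopper_2 and tin_1 below 0.018 m and contact force between stopper_2 and tin_1 below 0.6 N and contact force between the fingers and stopper_2 below 0.05 N and linear speed of stopper_2 below 0.005 m/s) or (distance between lid_2 and tin_2 above 0.04 m and distance between stopper_2 and tin_2 below 0.018 m and contact force between stopper_2 and tin_2 below 0.6 N and contact force between the fingers and stopper_2 below 0.05 N and linear speed of stopper_2 below 0.005 m/s) or (distance between lid_3 and tin_3 above 0.04 m and distance between stopper_2 and tin_3 below 0.018 m and contact force between stopper_2 and tin_3 below 0.6 N and contact force between the fingers and stopper_2 below 0.05 N and linear speed of stopper_2 below 0.005 m/s) or (distance between lid_4 and tin_4 above 0.04 m and distance between stopper_2 and tin_4 below 0.018 m and contact force between stopper_2 and tin_4 below 0.6 N and contact force between the fingers and stopper_2 below 0.05 N and linear speed of stopper_2 below 0.005 m/s) or (distance between lid_1 and tin_1 above 0.04 m and distance between stopper_3 and tin_1 below 0.018 m and contact force between stopper_3 and tin_1 below 0.6 N and contact force between the fingers and stopper_3 below 0.05 N and linear speed of stopper_3 below 0.005 m/s) or (distance between lid_2 and tin_2 above 0.04 m and distance between stopper_3 and tin_2 below 0.018 m and contact force between stopper_3 and tin_2 below 0.6 N and contact force between the fingers and stopper_3 below 0.05 N and linear speed of stopper_3 below 0.005 m/s) or (distance between lid_3 and tin_3 above 0.04 m and distance between stopper_3 and tin_3 below 0.018 m and contact force between stopper_3 and tin_3 below 0.6 N and contact force between the fingers and stopper_3 below 0.05 N and linear speed of stopper_3 below 0.005 m/s) or (distance between lid_4 and tin_4 above 0.04 m and distance between stopper_3 and tin_4 below 0.018 m and contact force between stopper_3 and tin_4 below 0.6 N and contact force between the fingers and stopper_3 below 0.05 N and linear speed of stopper_3 below 0.005 m/s) or (distance between lid_1 and tin_1 above 0.04 m and distance between stopper_4 and tin_1 below 0.018 m and contact force between stopper_4 and tin_1 below 0.6 N and contact force between the fingers and stopper_4 below 0.05 N and linear speed of stopper_4 below 0.005 m/s) or (distance between lid_2 and tin_2 above 0.04 m and distance between stopper_4 and tin_2 below 0.018 m and contact force between stopper_4 and tin_2 below 0.6 N and contact force between the fingers and stopper_4 below 0.05 N and linear speed of stopper_4 below 0.005 m/s) or (distance between lid_3 and tin_3 above 0.04 m and distance between stopper_4 and tin_3 below 0.018 m and contact force between stopper_4 and tin_3 below 0.6 N and contact force between the fingers and stopper_4 below 0.05 N and linear speed of stopper_4 below 0.005 m/s) or (distance between lid_4 and tin_4 above 0.04 m and distance between stopper_4 and tin_4 below 0.018 m and contact force between stopper_4 and tin_4 below 0.6 N and contact force between the fingers and stopper_4 below 0.05 N and linear speed of stopper_4 below 0.005 m/s)).
It fails at once if a stopper is laid down or dropped on the trolley top or the bench, or tips over on its side (height (world z) of any of stopper_1, stopper_2, stopper_3, stopper_4 below 0.004 m or angle between any of stopper_1, stopper_2, stopper_3, stopper_4's own z axis and vertical above 1.1 rad).
Of flask_1, flask_2 only 1 to 2 are there at a start; the rules pass over those that are not, and their reading is None.
At some moment in a run one of tin_1, tin_2, tin_3, tin_4, flask_1, flask_2 may be knocked a few centimetres aside while the robot is not near it.
It also fails if it takes over 210 s, if anything falls off the work surface, if the arm or the gripper's body presses on something with over 40 N, if the wrist force passes 120 N, or if a joint passes its speed limit or range.

## Working session

There is one attempt and no reset: what is moved stays moved. The work goes in short steps, Python scripts to look and compute and a tool call to move; the robot and the scene stay as the last step left them, time stands still between calls to the robot, and variables do not carry over. Pictures are saved under pics/ and viewed, at most 14 in all, crops included, and the job is handed in when it is done.

Besides the shell and the picture viewer there is one more tool, called by a JSON object that holds its "fn" and its "kwargs", one argument or row to a line. play_rows: Moves the arm, as the interface text tells. Its arguments: {"type":"object","properties":{"deltas":{"type":"array","items":{"type":"object","properties":{"wx":{"type":"number"},"wy":{"type":"number"},"wz":{"type":"number"},"tx":{"type":"number"},"ty":{"type":"number"},"tz":{"type":"number"},"gripper":{"type":"number"}}}},"newtons":{"type":"number"}},"required":["deltas"]}

```bash
mkdir -p pics; cat > h.py <<'E'
import numpy as np, cv2
from rig import get_obs, read_camera, get_calibration, job_done
def cloud(name):
    c=get_calibration(name); p,d=read_camera(name)
    K=np.array(c['K']); v,u=np.mgrid[:480,:640]
    x=(u-K[0,2])/K[0,0]*d; y=(v-K[1,2])/K[1,1]*d
    P=np.stack([x,-y,-d],-1)@np.array(c['rotation']).T+np.array(c['xyz'])
    return p,d,P,c
def save(n,p,scale=1):
    cv2.imwrite('pics/'+n,cv2.resize(p[...,::-1],None,fx=scale,fy=scale,interpolation=cv2.INTER_CUBIC))
E
python3 - <<'E'
from h import *
o=get_obs()
for k in o: print(k,np.round(o[k],3).tolist())
for n in ['top','scene','wrist']:
    p,d,P,c=cloud(n); save(n+'0.png',p); np.savez('/tmp/'+n,P=P,p=p); print(n,np.round(c['xyz'],3),np.round(c['rotation'],2).tolist(),c['K'], [k for k in c])
E
```

```text
time_s 0.0
joint_pos [67.214, 22.016, 0.937, 78.561, -0.362, 79.538, -2.666]
joint_velocities [0.082, 0.037, 0.106, 0.017, -0.056, 0.013, 0.034]
tau [-0.001, -62.76, 0.844, -37.183, 0.016, 0.014, -0.0]
position [0.205, -0.59, 0.23]
tool_rot [[0.944, 0.329, -0.001], [0.329, -0.944, 0.002], [-0.0, -0.002, -1.0]]
ft_force [-0.24, -0.559, -0.139]
torque [-0.028, 0.063, 0.014]
gripper_force 0.0
opening 0.999
top [ 0.241 -0.359  1.09 ] [[0.01, 0.99, -0.15], [-1.0, 0.01, -0.02], [-0.01, 0.15, 0.99]] [[591.90515638   0.         328.47658434]
 [  0.         591.90515638 243.52636181]
 [  0.           0.           1.        ]] ['K', 'xyz', 'rotation']
scene [-0.258 -0.715  0.524] [[0.46, 0.49, -0.74], [-0.89, 0.25, -0.39], [-0.01, 0.84, 0.55]] [[573.40161637   0.         312.2942391 ]
 [  0.         573.40161637 232.94191685]
 [  0.           0.           1.        ]] ['K', 'xyz', 'rotation']
wrist [ 0.272 -0.566  0.374] [[0.33, 0.91, 0.26], [-0.94, 0.32, 0.09], [-0.0, -0.28, 0.96]] [[423.03373533   0.         325.52125867]
 [  0.         423.03373533 248.72370473]
 [  0.           0.           1.        ]] ['K', 'xyz', 'rotation']
```

View pics/top0.png

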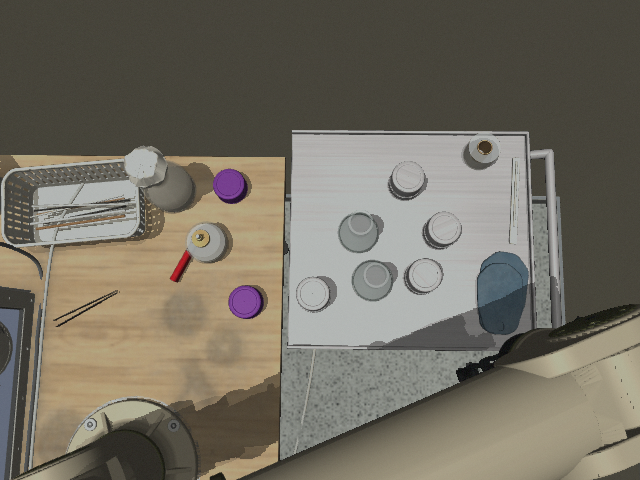

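View pics/scene0.png

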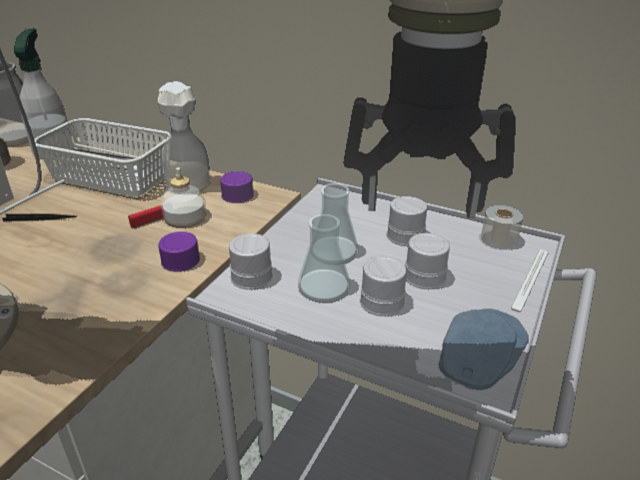

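View pics/wrist0.png

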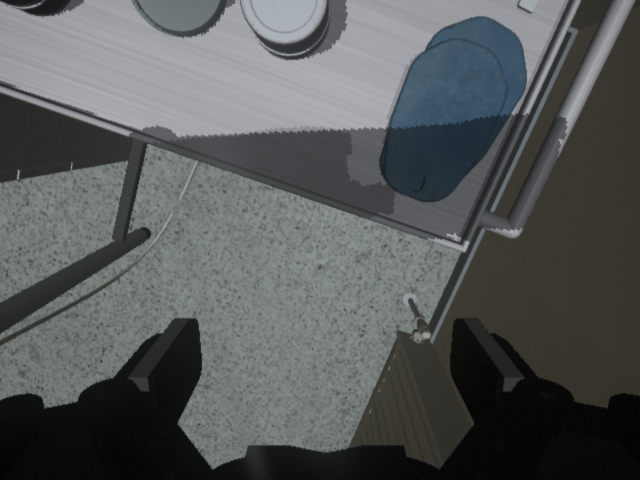

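The top view shows four tins at about (312,293), (408,180), (443,229) and (424,275), and flasks with rims at about (360,224) and (375,273). The purple look-alikes are on the bench.

```bash
python3 - <<'E'
from h import *
z=np.load('/tmp/top.npz');P=z['P']
c=get_calibration('top');K=np.array(c['K']);R=np.array(c['rotation']);t=np.array(c['xyz'])
def ray(u,v,h):
    w=R@np.array([(u-K[0,2])/K[0,0],-(v-K[1,2])/K[1,1],-1.]); return t+w*(h-t[2])/w[2]
for u,v in [(312,293),(408,180),(443,229),(424,275)]:
    Q=P[v-25:v+25,u-25:u+25].reshape(-1,3); m=(Q[:,2]>.055)&(Q[:,2]<.067)
    q=Q[m]; print('tin',m.sum(),q.mean(0).round(4),(q.min(0)+q.max(0)).round(4)/2,np.ptp(q,axis=0).round(3), ray(u,v,.061).round(3))
for u,v in [(360,224),(375,273)]:
    Q=P[v-25:v+25,u-25:u+25].reshape(-1,3); q=Q[Q[:,2]>.105]
    print('fl',len(q),Q[:,2].max(),q.mean(0).round(4) if len(q) else '',ray(u,v,.112).round(4))
for u,v in [(360,234),(373,281)]: print('base',ray(u,v,.01).round(4))
for n,a in [('lips',[(292,131),(528,131),(290,347),(534,347)])]:
    for u,v in a: print(ray(u,v,.012).round(3))
for u,v in [(485,150),(515,200),(502,290),(150,160)]: print(u,v,P[v-3:v+3,u-3:u+3].reshape(-1,3).mean(0).round(3))
E
python3 - <<'E'
import cv2
a=cv2.imread('pics/top0.png')[140:340,280:500]
cv2.imwrite('pics/crop.png',cv2.resize(a,None,fx=3,fy=3,interpolation=cv2.INTER_CUBIC)[:600])
E
```

```text
tin 894 [ 0.3054 -0.3165  0.0603] [ 0.30545 -0.3164   0.0607 ] [0.058 0.058 0.011] [ 0.306 -0.316  0.061]
tin 830 [ 0.515  -0.4833  0.0601] [ 0.5155  -0.48375  0.06035] [0.058 0.058 0.01 ] [ 0.509 -0.484  0.061]
tin 863 [ 0.4234 -0.5462  0.0601] [ 0.4236  -0.54655  0.06105] [0.058 0.057 0.012] [ 0.421 -0.544  0.061]
tin 886 [ 0.3397 -0.5113  0.0601] [ 0.33975 -0.5115   0.06015] [0.056 0.058 0.01 ] [ 0.339 -0.51   0.061]
fl 217 1.0900570386651052 [ 0.4145 -0.395   0.1566] [ 0.4192 -0.3964  0.112 ]
fl 221 1.0900570386651052 [ 0.3301 -0.4205  0.1558] [ 0.337  -0.4217  0.112 ]
base [ 0.4189 -0.4004  0.01  ]
base [ 0.3322 -0.4246  0.01  ]
[ 0.615 -0.271  0.012]
[ 0.619 -0.716  0.012]
[ 0.212 -0.276  0.012]
[ 0.217 -0.712  0.012]
485 150 [ 0.581 -0.633  0.014]
515 200 [ 0.488 -0.688  0.005]
502 290 [ 0.319 -0.656  0.015]
150 160 [ 0.504 -0.063  0.194]
```

View pics/crop.png

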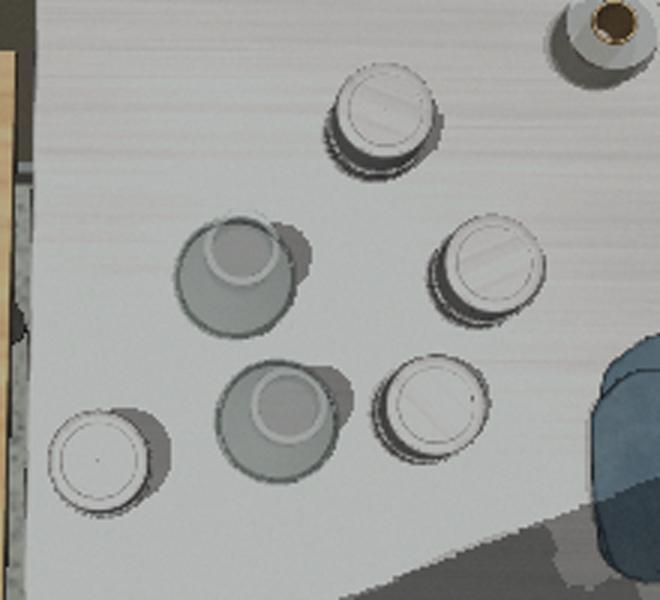

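{"fn": "play_rows", "kwargs": {
  "deltas": [
    {"wz": 0.112, "gripper": -1},
    {"wz": 0.112, "gripper": -1},
    {"wz": 0.111, "gripper": -1},
    {"tx": 44, "ty": -9, "gripper": -1},
    {"tx": 44, "ty": -9, "gripper": -1},
    {"tx": 44, "ty": -9, "gripper": -1},
    {"tx": 44, "ty": -9, "gripper": -1},
    {"tx": 42.5, "ty": -7.5, "gripper": -1},
    {"tz": 45, "gripper": -1},
    {"tz": 45, "gripper": -1},
    {"gripper": -1},
    {"gripper": -1},
    {"gripper": -1}
  ],
  "newtons": 40
}}

```text
schema error: expected keys wx, wy, wz, tx, ty, tz, gripper
```

```bash
python3 - <<'E'
from h import *
o=get_obs(); print(o['time_s'],o['position'],np.round(o['tool_rot'],3).tolist(),o['ft_force'])
p,d,P,c=cloud('wrist'); save('w1.png',p)
T=np.array([[.3055,-.3165],[.5155,-.4835],[.4235,-.5465],[.340,-.5115]])
for t in T:
    m=(np.hypot(P[...,0]-t[0],P[...,1]-t[1])<.045)&(abs(P[...,2]-.061)<.006)
    if m.sum()>50: q=P[m]; print(t,m.sum(),((q.min(0)+q.max(0))/2).round(4),np.ptp(q,axis=0).round(4))
F=[]
for i in range(6): read_camera('top'); F.append(get_obs()['ft_force'])
print(np.round(F,2).tolist())
E
```

```text
0.15 [ 0.2052651  -0.58992579  0.23050292] [[0.944, 0.329, -0.001], [0.329, -0.944, 0.001], [-0.0, -0.002, -1.0]] [ 0.29210809 -0.74376594 -0.66295783]
[ 0.34   -0.5115] 3139 [ 0.3298 -0.5137  0.0599] [0.0367 0.0557 0.0096]
[[0.05, -0.3, -0.07], [0.79, 0.25, 0.05], [0.6, 0.51, -0.75], [-0.02, -0.37, 0.16], [-0.38, -0.57, 0.27], [1.03, 0.24, 0.63]]
```

View pics/w1.png

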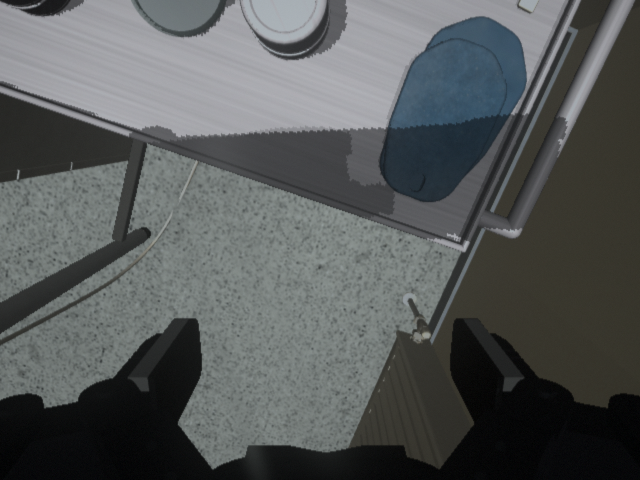

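All keys are required, so the arm hasn't moved and the picture is the same as before.

{"fn": "play_rows", "kwargs": {
  "deltas": [
    {"wx": 0, "wy": 0, "wz": 0.112, "tx": 0, "ty": 0, "tz": 0, "gripper": -1},
    {"wx": 0, "wy": 0, "wz": 0.112, "tx": 0, "ty": 0, "tz": 0, "gripper": -1},
    {"wx": 0, "wy": 0, "wz": 0.111, "tx": 0, "ty": 0, "tz": 0, "gripper": -1},
    {"wx": 0, "wy": 0, "wz": 0, "tx": 44, "ty": -9, "tz": 0, "gripper": -1},
    {"wx": 0, "wy": 0, "wz": 0, "tx": 44, "ty": -9, "tz": 0, "gripper": -1},
    {"wx": 0, "wy": 0, "wz": 0, "tx": 44, "ty": -9, "tz": 0, "gripper": -1},
    {"wx": 0, "wy": 0, "wz": 0, "tx": 44, "ty": -9, "tz": 0, "gripper": -1},
    {"wx": 0, "wy": 0, "wz": 0, "tx": 42.5, "ty": -7.5, "tz": 0, "gripper": -1},
    {"wx": 0, "wy": 0, "wz": 0, "tx": 0, "ty": 0, "tz": 45, "gripper": -1},
    {"wx": 0, "wy": 0, "wz": 0, "tx": 0, "ty": 0, "tz": 45, "gripper": -1},
    {"wx": 0, "wy": 0, "wz": 0, "tx": 0, "ty": 0, "tz": 0, "gripper": -1},
    {"wx": 0, "wy": 0, "wz": 0, "tx": 0, "ty": 0, "tz": 0, "gripper": -1}
  ],
  "newtons": 40
}}

```text
time_s: 1.7
position: [0.4234, -0.5467, 0.1415]
tool_rot: [[1.0, -0.001, -0.001], [-0.001, -1.0, 0.001], [-0.001, -0.001, -1.0]]
ft_force: [0.5, -1.3, 2.1]
opening: 0.998
gripper_force: 0.0
```

```bash
cat >> h.py <<'E'
def force(n=10):
    F=[]
    for i in range(n): read_camera('top'); F.append(get_obs()['ft_force'])
    return np.mean(F,0).round(2),np.std(F,0).round(2)
E
python3 - <<'E'
from h import *
o=get_obs(); print(o['time_s'],o['position'],np.round(o['tool_rot'],3).tolist())
p,d,P,c=cloud('wrist'); save('w2.png',p)
T=np.array([[.3055,-.3165],[.5155,-.4835],[.4235,-.5465],[.340,-.5115]])
for t in T:
    m=(np.hypot(P[...,0]-t[0],P[...,1]-t[1])<.045)&(abs(P[...,2]-.061)<.006)
    if m.sum()>50: q=P[m]; print(t,m.sum(),((q.min(0)+q.max(0))/2).round(4),np.ptp(q,axis=0).round(4))
print(force())
E
```

```text
1.7 [ 0.42342318 -0.54671832  0.14151523] [[1.0, -0.001, -0.001], [-0.001, -1.0, 0.001], [-0.001, -0.001, -1.0]]
[ 0.5155 -0.4835] 11767 [ 0.5169 -0.4846  0.0595] [0.0583 0.0586 0.0089]
[ 0.4235 -0.5465] 8358 [ 0.4256 -0.5473  0.0594] [0.0581 0.0586 0.0087]
[ 0.34   -0.5115] 6536 [ 0.3417 -0.5126  0.0594] [0.0582 0.0582 0.0088]
(array([ 0.36, -0.02, -0.1 ]), array([0.47, 0.33, 0.4 ]))
```

View pics/w2.png

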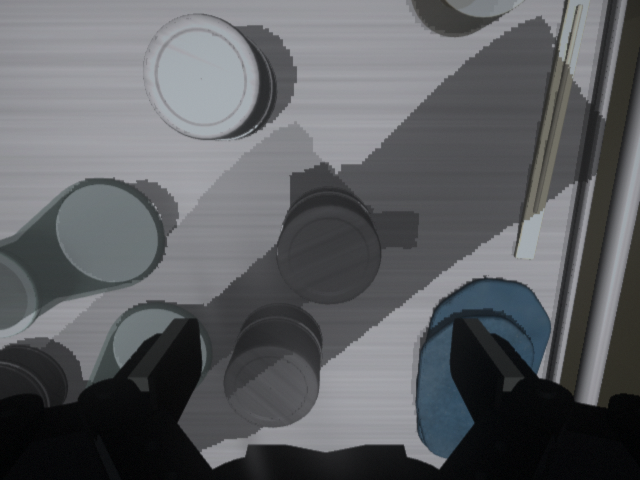

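T3 sits under the tool at pixel (329,260). T2 is at (202,77) and T4 at (272,372), which agrees with the map. I'll grip T3 and lift it.

{"fn": "play_rows", "kwargs": {
  "deltas": [
    {"wx": 0, "wy": 0, "wz": 0, "tx": 1, "ty": 0, "tz": 40, "gripper": -1},
    {"wx": 0, "wy": 0, "wz": 0, "tx": 0, "ty": 0, "tz": 40, "gripper": -1},
    {"wx": 0, "wy": 0, "wz": 0, "tx": 0, "ty": 0, "tz": 35, "gripper": -1},
    {"wx": 0, "wy": 0, "wz": 0, "tx": 0, "ty": 0, "tz": 23, "gripper": -1},
    {"wx": 0, "wy": 0, "wz": 0, "tx": 0, "ty": 0, "tz": 0, "gripper": -1},
    {"wx": 0, "wy": 0, "wz": 0, "tx": 0, "ty": 0, "tz": 0, "gripper": 1},
    {"wx": 0, "wy": 0, "wz": 0, "tx": 0, "ty": 0, "tz": 0, "gripper": 1},
    {"wx": 0, "wy": 0, "wz": 0, "tx": 0, "ty": 0, "tz": 0, "gripper": 1},
    {"wx": 0, "wy": 0, "wz": 0, "tx": 0, "ty": 0, "tz": 0, "gripper": 1},
    {"wx": 0, "wy": 0, "wz": 0, "tx": 0, "ty": 0, "tz": 0, "gripper": 1},
    {"wx": 0, "wy": 0, "wz": 0, "tx": 0, "ty": 0, "tz": 0, "gripper": 1},
    {"wx": 0, "wy": 0, "wz": 0, "tx": 0, "ty": 0, "tz": -20, "gripper": 1},
    {"wx": 0, "wy": 0, "wz": 0, "tx": 0, "ty": 0, "tz": -20, "gripper": 1},
    {"wx": 0, "wy": 0, "wz": 0, "tx": 0, "ty": 0, "tz": 0, "gripper": 1},
    {"wx": 0, "wy": 0, "wz": 0, "tx": 0, "ty": 0, "tz": 0, "gripper": 1},
    {"wx": 0, "wy": 0, "wz": 0, "tx": 0, "ty": 0, "tz": 0, "gripper": 1}
  ]
}}

```text
time_s: 3.85
position: [0.4244, -0.5461, 0.0419]
tool_rot: [[1.0, -0.0, -0.001], [-0.0, -1.0, 0.002], [-0.001, -0.002, -1.0]]
ft_force: [-0.2, 0.4, -1.7]
opening: 0.702
gripper_force: 44.0
```

```bash
python3 - <<'E'
from h import *
o=get_obs(); print(o['time_s'],o['position'],o['opening'],o['gripper_force']); print(force())
E
```

```text
3.85 [ 0.42435683 -0.54610518  0.04193161] 0.7018244267511555 43.962699780240655
(array([ 0.02, -0.03, -1.75]), array([0.44, 0.3 , 0.57]))
```

```bash
python3 - <<'E'
from h import *
p,d,P,c=cloud('scene'); save('s1.png',p[150:350,300:560],3)
E
```

```text
(no output)
```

View pics/s1.png

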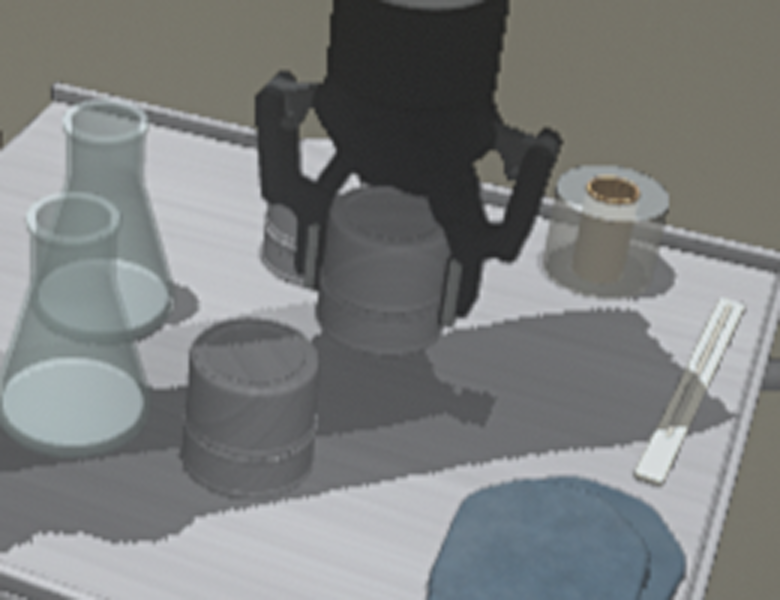

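The scene view shows the whole tin held, base and lid together, so T3 is light at about 0.17 kg. T2 is next.

{"fn": "play_rows", "kwargs": {
  "deltas": [
    {"wx": 0, "wy": 0, "wz": 0, "tx": 0, "ty": 0, "tz": 25, "gripper": 1},
    {"wx": 0, "wy": 0, "wz": 0, "tx": 0, "ty": 0, "tz": 14, "gripper": 1},
    {"wx": 0, "wy": 0, "wz": 0, "tx": 0, "ty": 0, "tz": 0, "gripper": -1},
    {"wx": 0, "wy": 0, "wz": 0, "tx": 0, "ty": 0, "tz": 0, "gripper": -1},
    {"wx": 0, "wy": 0, "wz": 0, "tx": 0, "ty": 0, "tz": 0, "gripper": -1},
    {"wx": 0, "wy": 0, "wz": 0, "tx": 0, "ty": 0, "tz": -50, "gripper": -1},
    {"wx": 0, "wy": 0, "wz": 0, "tx": 0, "ty": 0, "tz": -48, "gripper": -1},
    {"wx": 0, "wy": 0, "wz": 0, "tx": 46, "ty": -31, "tz": 0, "gripper": -1},
    {"wx": 0, "wy": 0, "wz": 0, "tx": 46, "ty": -31, "tz": 0, "gripper": -1},
    {"wx": 0, "wy": 0, "wz": 0, "tx": 0, "ty": 0, "tz": 50, "gripper": -1},
    {"wx": 0, "wy": 0, "wz": 0, "tx": 0, "ty": 0, "tz": 30, "gripper": -1},
    {"wx": 0, "wy": 0, "wz": 0, "tx": 0, "ty": 0, "tz": 18, "gripper": -1},
    {"wx": 0, "wy": 0, "wz": 0, "tx": 0, "ty": 0, "tz": 0, "gripper": -1},
    {"wx": 0, "wy": 0, "wz": 0, "tx": 0, "ty": 0, "tz": 0, "gripper": 1},
    {"wx": 0, "wy": 0, "wz": 0, "tx": 0, "ty": 0, "tz": 0, "gripper": 1},
    {"wx": 0, "wy": 0, "wz": 0, "tx": 0, "ty": 0, "tz": 0, "gripper": 1},
    {"wx": 0, "wy": 0, "wz": 0, "tx": 0, "ty": 0, "tz": 0, "gripper": 1},
    {"wx": 0, "wy": 0, "wz": 0, "tx": 0, "ty": 0, "tz": 0, "gripper": 1},
    {"wx": 0, "wy": 0, "wz": 0, "tx": 0, "ty": 0, "tz": -20, "gripper": 1},
    {"wx": 0, "wy": 0, "wz": 0, "tx": 0, "ty": 0, "tz": -10, "gripper": 1}
  ]
}}

```text
time_s: 6.4
position: [0.5082, -0.4919, 0.0363]
tool_rot: [[1.0, -0.001, 0.001], [-0.001, -1.0, -0.002], [0.001, 0.002, -1.0]]
ft_force: [0.3, -1.2, -3.1]
opening: 0.705
gripper_force: 43.9
```

```bash
python3 - <<'E'
from h import *
o=get_obs(); print(o['time_s'],o['position'],o['opening'],o['gripper_force']); print(force(4));print(force())
E
```

```text
6.4 [ 0.50815253 -0.49188962  0.03625707] 0.7052340424838378 43.88612871989608
(array([ 0.35, -0.23, -3.2 ]), array([0.24, 0.59, 1.2 ]))
(array([-0.26, -0.05, -3.31]), array([0.36, 0.42, 0.44]))
```

T2 is heavy at about 0.34 kg. I'll set it down and take its lid off.

{"fn": "play_rows", "kwargs": {
  "deltas": [
    {"wx": 0, "wy": 0, "wz": 0, "tx": 0, "ty": 0, "tz": 20, "gripper": 1},
    {"wx": 0, "wy": 0, "wz": 0, "tx": 0, "ty": 0, "tz": 10, "gripper": 1},
    {"wx": 0, "wy": 0, "wz": 0, "tx": 0, "ty": 0, "tz": 0, "gripper": -1},
    {"wx": 0, "wy": 0, "wz": 0, "tx": 0, "ty": 0, "tz": 0, "gripper": -1},
    {"wx": 0, "wy": 0, "wz": 0, "tx": 0, "ty": 0, "tz": 0, "gripper": -1},
    {"wx": 0, "wy": 0, "wz": 0, "tx": 8, "ty": 0, "tz": -22, "gripper": -1},
    {"wx": 0, "wy": 0, "wz": 0, "tx": 0, "ty": 0, "tz": 0, "gripper": -1},
    {"wx": 0, "wy": 0, "wz": 0, "tx": 0, "ty": 0, "tz": 0, "gripper": -1}
  ]
}}

```text
time_s: 7.9
position: [0.5164, -0.4912, 0.0269]
tool_rot: [[1.0, 0.0, 0.001], [0.0, -1.0, -0.001], [0.001, 0.001, -1.0]]
ft_force: [-0.3, 0.2, -0.4]
opening: 1.001
gripper_force: 0.0
```

```bash
python3 - <<'E'
from h import *
o=get_obs(); print(o['time_s'],o['position'],o['opening'])
t=[.516,-.491]
for n in ['wrist','top']:
    p,d,P,c=cloud(n)
    m=(np.hypot(P[...,0]-t[0],P[...,1]-t[1])<.04)&(abs(P[...,2]-.061)<.006)
    q=P[m]; print(n,m.sum(),((q.min(0)+q.max(0))/2).round(4),np.ptp(q,axis=0).round(4))
E
```

```text
7.9 [ 0.51644191 -0.49123047  0.02690755] 1.0009545448175656
wrist 27139 [ 0.5184 -0.4901  0.0593] [0.0562 0.059  0.0086]
top 4 [ 0.4947 -0.5097  0.0568] [0.005  0.0051 0.0024]
```

{"fn": "play_rows", "kwargs": {
  "deltas": [
    {"wx": 0, "wy": 0, "wz": 0, "tx": 0.5, "ty": 0, "tz": 0, "gripper": 1},
    {"wx": 0, "wy": 0, "wz": 0, "tx": 0, "ty": 0, "tz": 0, "gripper": 1},
    {"wx": 0, "wy": 0, "wz": 0, "tx": 0, "ty": 0, "tz": 0, "gripper": 1},
    {"wx": 0, "wy": 0, "wz": 0, "tx": 0, "ty": 0, "tz": 0, "gripper": 1},
    {"wx": 0, "wy": 0, "wz": 0, "tx": 0, "ty": 0, "tz": 0, "gripper": 1},
    {"wx": 0, "wy": 0, "wz": 0, "tx": 0, "ty": 0, "tz": -15, "gripper": 1},
    {"wx": 0, "wy": 0, "wz": 0, "tx": 0, "ty": 0, "tz": -30, "gripper": 1},
    {"wx": 0, "wy": 0, "wz": 0, "tx": 0, "ty": 0, "tz": -35, "gripper": 1},
    {"wx": 0, "wy": 0, "wz": 0, "tx": 4, "ty": -40, "tz": 0, "gripper": 1},
    {"wx": 0, "wy": 0, "wz": 0, "tx": 5, "ty": -43, "tz": 0, "gripper": 1},
    {"wx": 0, "wy": 0, "wz": 0, "tx": 5, "ty": -43, "tz": 0, "gripper": 1},
    {"wx": 0, "wy": 0, "wz": 0, "tx": 0, "ty": 0, "tz": 45, "gripper": 1},
    {"wx": 0, "wy": 0, "wz": 0, "tx": 0, "ty": 0, "tz": 35, "gripper": 1},
    {"wx": 0, "wy": 0, "wz": 0, "tx": 0, "ty": 0, "tz": 15, "gripper": 1},
    {"wx": 0, "wy": 0, "wz": 0, "tx": 0, "ty": 0, "tz": 0, "gripper": 1},
    {"wx": 0, "wy": 0, "wz": 0, "tx": 0, "ty": 0, "tz": 0, "gripper": 1}
  ]
}}

```text
time_s: 9.6
position: [0.5311, -0.3659, 0.013]
tool_rot: [[1.0, -0.001, 0.002], [-0.001, -1.0, -0.001], [0.002, 0.001, -1.0]]
ft_force: [-0.8, -0.0, 0.2]
opening: 0.693
gripper_force: 43.3
```

```bash
python3 - <<'E'
from h import *
o=get_obs(); print(o['time_s'],o['position'],o['opening'],o['ft_force'])
p,d,P,c=cloud('scene'); save('s2.png',p[130:350,280:580],2.6)
E
```

```text
9.6 [ 0.53112743 -0.36588908  0.0129868 ] 0.6926023317700808 [-0.81802071 -0.02522006  0.20666175]
```

View pics/s2.png

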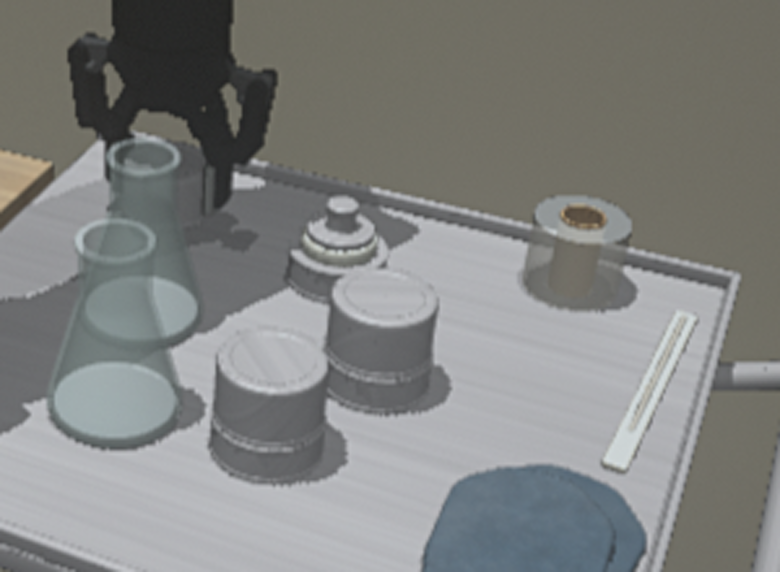

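{"fn": "play_rows", "kwargs": {
  "deltas": [
    {"wx": 0, "wy": 0, "wz": 0, "tx": 0, "ty": 0, "tz": 9, "gripper": 1},
    {"wx": 0, "wy": 0, "wz": 0, "tx": 0, "ty": 0, "tz": 0, "gripper": 1},
    {"wx": 0, "wy": 0, "wz": 0, "tx": 0, "ty": 0, "tz": 0, "gripper": -1},
    {"wx": 0, "wy": 0, "wz": 0, "tx": 0, "ty": 0, "tz": 0, "gripper": -1},
    {"wx": 0, "wy": 0, "wz": 0, "tx": 0, "ty": 0, "tz": 0, "gripper": -1},
    {"wx": 0, "wy": 0, "wz": 0, "tx": 0, "ty": 0, "tz": -48, "gripper": -1},
    {"wx": 0, "wy": 0, "wz": 0, "tx": 0, "ty": 0, "tz": -48, "gripper": -1},
    {"wx": 0, "wy": 0, "wz": 0, "tx": -5, "ty": 42, "tz": 0, "gripper": 0},
    {"wx": 0, "wy": 0, "wz": 0, "tx": -5, "ty": 42, "tz": 0, "gripper": 0},
    {"wx": 0, "wy": 0, "wz": 0, "tx": -4, "ty": 41, "tz": 0, "gripper": 0},
    {"wx": 0, "wy": 0, "wz": 0, "tx": 0, "ty": 0, "tz": 0, "gripper": 0},
    {"wx": 0, "wy": 0, "wz": 0, "tx": 0, "ty": 0, "tz": 0, "gripper": 0}
  ]
}}

```text
time_s: 10.85
position: [0.5153, -0.4914, 0.0979]
tool_rot: [[1.0, -0.003, -0.001], [-0.003, -1.0, -0.0], [-0.001, 0.0, -1.0]]
ft_force: [0.7, 0.6, 0.8]
opening: 0.503
gripper_force: 0.0
```

```bash
cat >> h.py <<'E'
def top_at(P,xy,z,r,tol=.004,pct=1):
    m=(np.hypot(P[...,0]-xy[0],P[...,1]-xy[1])<r)&(abs(P[...,2]-z)<tol)
    if m.sum()<20: return None
    q=P[m]; lo,hi=np.percentile(q,pct,0),np.percentile(q,100-pct,0)
    return m.sum(),((lo+hi)/2).round(4).tolist(),(hi-lo).round(4).tolist()
E
python3 - <<'E'
from h import *
o=get_obs(); print(o['time_s'],o['position'],o['opening'])
p,d,P,c=cloud('wrist'); np.savez('/tmp/w',P=P,p=p)
print('grip',top_at(P,[.517,-.491],.056,.03)); print('shoulder/tin',top_at(P,[.517,-.491],.024,.036,.003)); print('collar',top_at(P,[.517,-.491],.036,.03,.004))
print('lid',top_at(P,[.531,-.366],.037,.04))
save('w3.png',p)
E
```

```text
10.85 [ 0.51528452 -0.49139547  0.09786002] 0.5031201350699334
grip (np.int64(1254), [0.5167, -0.4902, 0.0558], [0.0176, 0.0175, 0.0043])
shoulder/tin (np.int64(3565), [0.5166, -0.49, 0.0246], [0.0599, 0.0596, 0.0033])
collar (np.int64(3327), [0.518, -0.4901, 0.0361], [0.0423, 0.0449, 0.0078])
lid (np.int64(10490), [0.5316, -0.3654, 0.0362], [0.0542, 0.0544, 0.005])
```

View pics/w3.png

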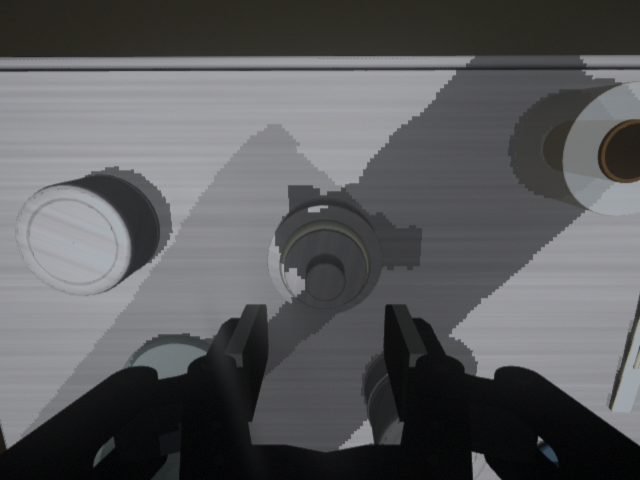

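The stopper grip is at pixel (325,275), which gives (.517,-.490). It is steel, as expected. I'll grasp it, lift it and move to a view of flask A.

{"fn": "play_rows", "kwargs": {
  "deltas": [
    {"wx": 0, "wy": 0, "wz": 0, "tx": 1.4, "ty": -1.2, "tz": 30, "gripper": 0},
    {"wx": 0, "wy": 0, "wz": 0, "tx": 0, "ty": 0, "tz": 26, "gripper": 0},
    {"wx": 0, "wy": 0, "wz": 0, "tx": 0, "ty": 0, "tz": 0, "gripper": 0},
    {"wx": 0, "wy": 0, "wz": 0, "tx": 0, "ty": 0, "tz": 0, "gripper": 1},
    {"wx": 0, "wy": 0, "wz": 0, "tx": 0, "ty": 0, "tz": 0, "gripper": 1},
    {"wx": 0, "wy": 0, "wz": 0, "tx": 0, "ty": 0, "tz": 0, "gripper": 1},
    {"wx": 0, "wy": 0, "wz": 0, "tx": 0, "ty": 0, "tz": 0, "gripper": 1},
    {"wx": 0, "wy": 0, "wz": 0, "tx": 0, "ty": 0, "tz": 0, "gripper": 1},
    {"wx": 0, "wy": 0, "wz": 0, "tx": 0, "ty": 0, "tz": -15, "gripper": 1},
    {"wx": 0, "wy": 0, "wz": 0, "tx": 0, "ty": 0, "tz": -40, "gripper": 1},
    {"wx": 0, "wy": 0, "wz": 0, "tx": 0, "ty": 0, "tz": -45, "gripper": 1},
    {"wx": 0, "wy": 0, "wz": 0, "tx": 0, "ty": 0, "tz": -30, "gripper": 1},
    {"wx": 0, "wy": 0, "wz": 0, "tx": -30, "ty": -5, "tz": 0, "gripper": 1},
    {"wx": 0, "wy": 0, "wz": 0, "tx": -40, "ty": -10, "tz": 0, "gripper": 1},
    {"wx": 0, "wy": 0, "wz": 0, "tx": -32, "ty": -5, "tz": 0, "gripper": 1},
    {"wx": 0, "wy": 0, "wz": 0, "tx": 0, "ty": 0, "tz": 0, "gripper": 1},
    {"wx": 0, "wy": 0, "wz": 0, "tx": 0, "ty": 0, "tz": 0, "gripper": 1}
  ],
  "newtons": 60
}}

```text
time_s: 12.6
position: [0.415, -0.4689, 0.1734]
tool_rot: [[1.0, -0.002, 0.001], [-0.002, -1.0, -0.0], [0.001, 0.0, -1.0]]
ft_force: [0.8, -0.0, -1.4]
opening: 0.188
gripper_force: 58.9
```

```bash
python3 - <<'E'
from h import *
o=get_obs(); print(o['time_s'],o['position'],o['opening'],o['gripper_force'])
p,d,P,c=cloud('wrist'); np.savez('/tmp/w',P=P,p=p,d=d)
save('w4.png',p)
t=o['position']
m=(np.hypot(P[...,0]-.42,P[...,1]+.398)<.03)&(P[...,2]>.1)&(P[...,2]<.13); print('rim',m.sum()); 
print(top_at(P,[.42,-.398],.112,.04,.006))
m=(np.hypot(P[...,0]-t[0],P[...,1]-t[1])<.03)&(P[...,2]>.1); q=P[m]; print('held',m.sum(),q.min(0),q.max(0))
E
```

```text
12.6 [ 0.41500634 -0.46892659  0.17343902] 0.1879153134968448 58.933807611465454
rim 3049
(np.int64(2505), [0.4241, -0.3978, 0.1102], [0.0413, 0.0412, 0.0077])
held 33152 [ 0.39156862 -0.49884454  0.16346528] [ 0.43406534 -0.43897247  0.26378769]
```

View pics/w4.png

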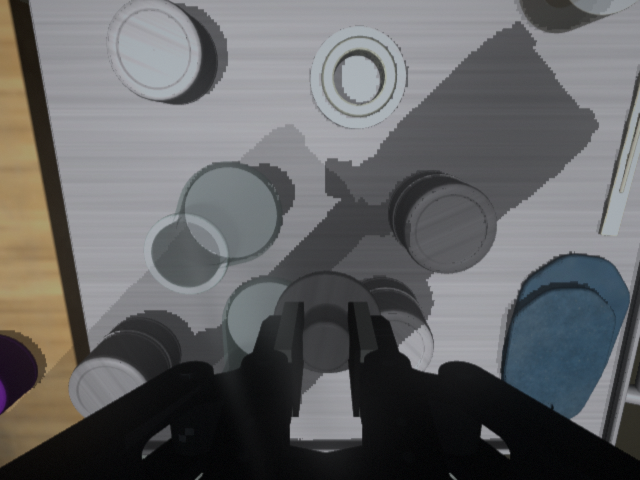

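```bash
python3 - <<'E'
from h import *
P=np.load('/tmp/w.npz')['P']
m=(P[...,0]>.40)&(P[...,0]<.46)&(abs(P[...,1]+.468)<.03)&(P[...,2]>.1)
q=P[m]; print(np.histogram(q[:,2],bins=np.arange(.155,.185,.002)))
f=q[(abs(q[:,2]-.169)<.004)]
print(len(f),f.min(0),f.max(0))
for y in [-.475,-.469,-.463]:
    g=f[abs(f[:,1]-y)<.001]; print(y,g[:,0].max())
E
```

```text
(array([   0,    0,    0,    0,   17,  124,  977, 1650,  141,  103,  102,
        181,  233,  215]), array([0.155, 0.157, 0.159, 0.161, 0.163, 0.165, 0.167, 0.169, 0.171,
       0.173, 0.175, 0.177, 0.179, 0.181, 0.183]))
2892 [ 0.4157178  -0.48903148  0.16502696] [ 0.43406534 -0.44828155  0.17299762]
-0.475 0.4330778634159657
-0.469 0.4337717332264411
-0.463 0.43317167462236383
```

{"fn": "play_rows", "kwargs": {
  "deltas": [
    {"wx": 0, "wy": 0, "wz": 0, "tx": 5, "ty": -35, "tz": 0, "gripper": 1},
    {"wx": 0, "wy": 0, "wz": 0, "tx": 5, "ty": -35.5, "tz": 0, "gripper": 1},
    {"wx": 0, "wy": 0, "wz": 0, "tx": 0, "ty": 0, "tz": 0, "gripper": 1},
    {"wx": 0, "wy": 0, "wz": 0, "tx": 0, "ty": 0, "tz": 22, "gripper": 1},
    {"wx": 0, "wy": 0, "wz": 0, "tx": 0, "ty": 0, "tz": 0, "gripper": 1},
    {"wx": 0, "wy": 0, "wz": 0, "tx": 0, "ty": 0, "tz": 8, "gripper": 1},
    {"wx": 0, "wy": 0, "wz": 0, "tx": 0, "ty": 0, "tz": 6, "gripper": 1},
    {"wx": 0, "wy": 0, "wz": 0, "tx": 0, "ty": 0, "tz": 5, "gripper": 1},
    {"wx": 0, "wy": 0, "wz": 0, "tx": 0, "ty": 0, "tz": 4, "gripper": 1},
    {"wx": 0, "wy": 0, "wz": 0, "tx": 0, "ty": 0, "tz": 3, "gripper": 1},
    {"wx": 0, "wy": 0, "wz": 0, "tx": 0, "ty": 0, "tz": 0, "gripper": 1}
  ]
}}

```text
time_s: 13.75
position: [0.4256, -0.3981, 0.1239]
tool_rot: [[1.0, -0.0, -0.0], [-0.0, -1.0, 0.001], [-0.0, -0.001, -1.0]]
ft_force: [0.2, 0.7, -2.0]
opening: 0.189
gripper_force: 59.1
```

```bash
python3 - <<'E'
from h import *
print(get_obs()['position'],get_obs()['opening'],force(6))
p,d,P,c=cloud('wrist'); np.savez('/tmp/w',P=P,p=p,d=d)
a=p[200:480,160:480]
q,_,_,_=cloud('scene'); b=q[170:310,260:420]
a=cv2.resize(a,(400,350)); b=cv2.resize(b,(400,350),interpolation=cv2.INTER_CUBIC)
save('s3.png',np.hstack([a,b]))
E
```

```text
[ 0.42557615 -0.39808937  0.12392007] 0.18864017902557204 (array([-0.07, -0.37, -1.75]), array([0.49, 0.3 , 0.26]))
```

View pics/s3.png

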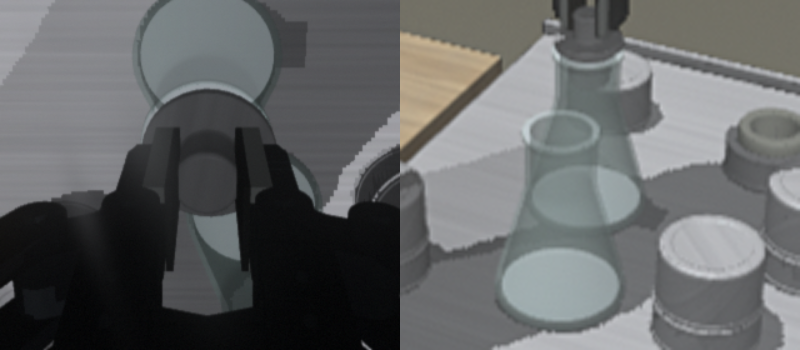

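The stopper is in the neck, a few mm from home. I'll finish the insertion, release and return to the lid.

{"fn": "play_rows", "kwargs": {
  "deltas": [
    {"wx": 0, "wy": 0, "wz": 0, "tx": 0, "ty": 0, "tz": 2, "gripper": 1},
    {"wx": 0, "wy": 0, "wz": 0, "tx": 0, "ty": 0, "tz": 1.5, "gripper": 1},
    {"wx": 0, "wy": 0, "wz": 0, "tx": 0, "ty": 0, "tz": 0, "gripper": 1},
    {"wx": 0, "wy": 0, "wz": 0, "tx": 0, "ty": 0, "tz": 0, "gripper": -0.2},
    {"wx": 0, "wy": 0, "wz": 0, "tx": 0, "ty": 0, "tz": 0, "gripper": -0.2},
    {"wx": 0, "wy": 0, "wz": 0, "tx": 0, "ty": 0, "tz": 0, "gripper": -0.2},
    {"wx": 0, "wy": 0, "wz": 0, "tx": 0, "ty": 0, "tz": -30, "gripper": -0.2},
    {"wx": 0, "wy": 0, "wz": 0, "tx": 0, "ty": 0, "tz": -30, "gripper": -1},
    {"wx": 0, "wy": 0, "wz": 0, "tx": 35, "ty": -11, "tz": 0, "gripper": -1},
    {"wx": 0, "wy": 0, "wz": 0, "tx": 35, "ty": -11, "tz": 0, "gripper": -1},
    {"wx": 0, "wy": 0, "wz": 0, "tx": 35.5, "ty": -10, "tz": 0, "gripper": -1},
    {"wx": 0, "wy": 0, "wz": 0, "tx": 0, "ty": 0, "tz": 45, "gripper": -1},
    {"wx": 0, "wy": 0, "wz": 0, "tx": 0, "ty": 0, "tz": 15, "gripper": -1},
    {"wx": 0, "wy": 0, "wz": 0, "tx": 0, "ty": 0, "tz": 0, "gripper": -1}
  ],
  "newtons": 40
}}

```text
time_s: 15.55
position: [0.5284, -0.3656, 0.1172]
tool_rot: [[1.0, -0.001, -0.007], [-0.001, -1.0, 0.004], [-0.007, -0.004, -1.0]]
ft_force: [-0.2, -0.1, -0.5]
opening: 1.0
gripper_force: 0.0
```

```bash
python3 - <<'E'
from h import *
o=get_obs(); print(o['time_s'],o['position'],o['opening'])
p,d,P,c=cloud('wrist')
print('lid',top_at(P,[.531,-.366],.036,.04)); print('T2 shoulder',top_at(P,[.517,-.491],.023,.036,.003))
p,d,P,c=cloud('top')
print('T2',top_at(P,[.517,-.491],.024,.036,.003), 'stopper',top_at(P,[.425,-.398],.134,.02,.006))
E
```

```text
15.55 [ 0.52842488 -0.36561634  0.11716745] 1.000087899347541
lid (np.int64(8366), [0.5319, -0.3642, 0.0364], [0.0543, 0.0541, 0.0047])
T2 shoulder (np.int64(3219), [0.516, -0.4887, 0.0231], [0.06, 0.0602, 0.0057])
T2 (np.int64(319), [0.5143, -0.4881, 0.024], [0.0591, 0.059, 0.0058]) stopper (np.int64(106), [0.423, -0.398, 0.134], [0.0179, 0.018, 0.0079])
```

{"fn": "play_rows", "kwargs": {
  "deltas": [
    {"wx": 0, "wy": 0, "wz": 0, "tx": 2.7, "ty": 0, "tz": 45, "gripper": -1},
    {"wx": 0, "wy": 0, "wz": 0, "tx": 0, "ty": 0, "tz": 40, "gripper": -1},
    {"wx": 0, "wy": 0, "wz": 0, "tx": 0, "ty": 0, "tz": 20, "gripper": -1},
    {"wx": 0, "wy": 0, "wz": 0, "tx": 0, "ty": 0, "tz": 9, "gripper": -1},
    {"wx": 0, "wy": 0, "wz": 0, "tx": 0, "ty": 0, "tz": 0, "gripper": -1},
    {"wx": 0, "wy": 0, "wz": 0, "tx": 0, "ty": 0, "tz": 0, "gripper": 1},
    {"wx": 0, "wy": 0, "wz": 0, "tx": 0, "ty": 0, "tz": 0, "gripper": 1},
    {"wx": 0, "wy": 0, "wz": 0, "tx": 0, "ty": 0, "tz": 0, "gripper": 1},
    {"wx": 0, "wy": 0, "wz": 0, "tx": 0, "ty": 0, "tz": 0, "gripper": 1},
    {"wx": 0, "wy": 0, "wz": 0, "tx": 0, "ty": 0, "tz": 0, "gripper": 1},
    {"wx": 0, "wy": 0, "wz": 0, "tx": 0, "ty": 0, "tz": -35, "gripper": 1},
    {"wx": 0, "wy": 0, "wz": 0, "tx": 0, "ty": 0, "tz": -45, "gripper": 1},
    {"wx": 0, "wy": 0, "wz": 0, "tx": -5, "ty": 41, "tz": 0, "gripper": 1},
    {"wx": 0, "wy": 0, "wz": 0, "tx": -5, "ty": 42, "tz": 0, "gripper": 1},
    {"wx": 0, "wy": 0, "wz": 0, "tx": -5, "ty": 42, "tz": 0, "gripper": 1},
    {"wx": 0, "wy": 0, "wz": 0, "tx": 0, "ty": 0, "tz": 15, "gripper": 1},
    {"wx": 0, "wy": 0, "wz": 0, "tx": 0, "ty": 0, "tz": 0, "gripper": 1}
  ]
}}

```text
time_s: 17.35
position: [0.5172, -0.4923, 0.0706]
tool_rot: [[1.0, -0.003, -0.002], [-0.003, -1.0, 0.001], [-0.002, -0.001, -1.0]]
ft_force: [0.6, 1.2, -1.3]
opening: 0.692
gripper_force: 43.4
```

```bash
python3 - <<'E'
from h import *
o=get_obs(); print(o['time_s'],o['position'],o['opening'])
p,d,P,c=cloud('wrist')
for z in [.06,.07,.09,.1]: print(z,top_at(P,o['position'][:2],z+.036,.04,.005))
print('T2 sh',top_at(P,[.517,-.491],.023,.036,.003))
p,d,P,c=cloud('top');print('T2',top_at(P,[.517,-.491],.024,.036,.003))
E
```

```text
17.35 [ 0.51724389 -0.49230855  0.07063108] 0.6922309341086488
0.06 (np.int64(26076), [0.5146, -0.4924, 0.0959], [0.0541, 0.0633, 0.0078])
0.07 (np.int64(2091), [0.5181, -0.4934, 0.106], [0.022, 0.0753, 0.0098])
0.09 (np.int64(2149), [0.5299, -0.4924, 0.126], [0.0028, 0.0758, 0.0097])
0.1 (np.int64(1247), [0.532, -0.4922, 0.136], [0.0063, 0.0752, 0.0099])
T2 sh (np.int64(2667), [0.5311, -0.4886, 0.0243], [0.0298, 0.0592, 0.0031])
T2 (np.int64(31), [0.492, -0.5044, 0.0237], [0.0154, 0.0215, 0.0048])
```

{"fn": "play_rows", "kwargs": {
  "deltas": [
    {"wx": 0, "wy": 0, "wz": 0, "tx": 0.7, "ty": -1.7, "tz": 10, "gripper": 1},
    {"wx": 0, "wy": 0, "wz": 0, "tx": 0, "ty": 0, "tz": 12, "gripper": 1},
    {"wx": 0, "wy": 0, "wz": 0, "tx": 0, "ty": 0, "tz": 5, "gripper": 1},
    {"wx": 0, "wy": 0, "wz": 0, "tx": 0, "ty": 0, "tz": 4, "gripper": 1},
    {"wx": 0, "wy": 0, "wz": 0, "tx": 0, "ty": 0, "tz": 3, "gripper": 1},
    {"wx": 0, "wy": 0, "wz": 0, "tx": 0, "ty": 0, "tz": 2, "gripper": 1},
    {"wx": 0, "wy": 0, "wz": 0, "tx": 0, "ty": 0, "tz": 0, "gripper": 1},
    {"wx": 0, "wy": 0, "wz": 0, "tx": 0, "ty": 0, "tz": 0, "gripper": 1}
  ]
}}

```text
time_s: 18.25
position: [0.5198, -0.4897, 0.0361]
tool_rot: [[1.0, -0.0, 0.0], [-0.0, -1.0, -0.0], [0.0, 0.0, -1.0]]
ft_force: [-0.1, -0.3, -0.5]
opening: 0.694
gripper_force: 43.4
```

```bash
python3 - <<'E'
from h import *
o=get_obs(); print(o['time_s'],o['position'],force(5))
p,d,P,c=cloud('wrist')
m=(np.hypot(P[...,0]-.517,P[...,1]+.491)<.022); q=P[m]; print(np.histogram(q[:,2],bins=np.arange(.04,.09,.003)))
q,_,_,_=cloud('scene'); save('s4.png',q[180:320,340:500],3)
E
```

```text
18.25 [ 0.51975302 -0.48969212  0.03607   ] (array([-0.51, -0.25, -0.51]), array([0.36, 0.63, 0.32]))
(array([    0,     0,     0,     0,     0,     0,     6, 13074,   583,
           0,     0,     0,     0,     0,     0,     0]), array([0.04 , 0.043, 0.046, 0.049, 0.052, 0.055, 0.058, 0.061, 0.064,
       0.067, 0.07 , 0.073, 0.076, 0.079, 0.082, 0.085, 0.088]))
```

View pics/s4.png

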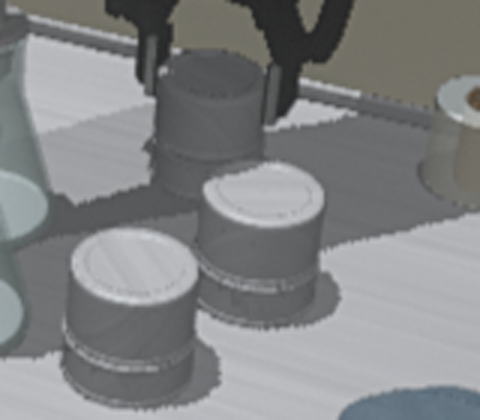

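The lid is about 3 mm above its seat on the collar. I'll press it home, release and go over T4 with the tool turned.

{"fn": "play_rows", "kwargs": {
  "deltas": [
    {"wx": 0, "wy": 0, "wz": 0, "tx": -1.5, "ty": 0.5, "tz": 2, "gripper": 1},
    {"wx": 0, "wy": 0, "wz": 0, "tx": 0, "ty": 0, "tz": 2, "gripper": 1},
    {"wx": 0, "wy": 0, "wz": 0, "tx": 0, "ty": 0, "tz": 0, "gripper": 1},
    {"wx": 0, "wy": 0, "wz": 0, "tx": 0, "ty": 0, "tz": 0, "gripper": -1},
    {"wx": 0, "wy": 0, "wz": 0, "tx": 0, "ty": 0, "tz": 0, "gripper": -1},
    {"wx": 0, "wy": 0, "wz": 0, "tx": 0, "ty": 0, "tz": 0, "gripper": -1},
    {"wx": 0, "wy": 0, "wz": 0, "tx": 0, "ty": 0, "tz": -49, "gripper": -1},
    {"wx": 0, "wy": 0, "wz": 0, "tx": 0, "ty": 0, "tz": -49, "gripper": -1},
    {"wx": 0, "wy": 0, "wz": 0, "tx": 0, "ty": 0, "tz": -49, "gripper": -1},
    {"wx": 0, "wy": 0, "wz": 0, "tx": -44.5, "ty": 5.5, "tz": 0, "gripper": -1},
    {"wx": 0, "wy": 0, "wz": 0, "tx": -44.5, "ty": 5.5, "tz": 0, "gripper": -1},
    {"wx": 0, "wy": 0, "wz": 0, "tx": -44.5, "ty": 5.5, "tz": 0, "gripper": -1},
    {"wx": 0, "wy": 0, "wz": 0, "tx": -44.5, "ty": 5.5, "tz": 0, "gripper": -1},
    {"wx": 0, "wy": 0, "wz": 0.135, "tx": 0, "ty": 0, "tz": 0, "gripper": -1},
    {"wx": 0, "wy": 0, "wz": 0.135, "tx": 0, "ty": 0, "tz": 0, "gripper": -1},
    {"wx": 0, "wy": 0, "wz": 0.135, "tx": 0, "ty": 0, "tz": 0, "gripper": -1},
    {"wx": 0, "wy": 0, "wz": 0.135, "tx": 0, "ty": 0, "tz": 0, "gripper": -1},
    {"wx": 0, "wy": 0, "wz": 0.135, "tx": 0, "ty": 0, "tz": 0, "gripper": -1},
    {"wx": 0, "wy": 0, "wz": 0.135, "tx": 0, "ty": 0, "tz": 0, "gripper": -1},
    {"wx": 0, "wy": 0, "wz": 0.132, "tx": 0, "ty": 0, "tz": 0, "gripper": -1}
  ]
}}

```text
time_s: 20.6
position: [0.3401, -0.512, 0.1785]
tool_rot: [[0.584, -0.812, -0.0], [-0.812, -0.584, 0.0], [-0.0, -0.0, -1.0]]
ft_force: [0.4, 0.6, -0.4]
opening: 0.999
gripper_force: 0.0
```

```bash
cat >> h.py <<'E'
def survey():
    T={'T1':[.3055,-.3165],'T2':[.517,-.491],'T3':[.4244,-.5465],'T4':[.340,-.512]}
    for n in ['top','wrist']:
        p,d,P,c=cloud(n)
        for k in T: print(n,k,top_at(P,T[k],.060,.05,.006))
        print(n,'A',top_at(P,[.423,-.398],.134,.03,.006),'B',top_at(P,[.333,-.424],.111,.04,.006))
def to_tool(target):
    o=get_obs(); R=np.array(o['tool_rot']); print('t',o['time_s'],'pos',np.round(o['position'],4),'d(mm)',(R.T@(np.array(target)-o['position'])*1000).round(1))
E
python3 - <<'E'
from h import *
survey(); to_tool([.341,-.512,.003]); print(np.round(get_obs()['tool_rot'],3).tolist(),force(10))
E
```

```text
top T1 (np.int64(200), [0.3198, -0.3076, 0.0603], [0.0286, 0.0399, 0.0092])
top T2 (np.int64(836), [0.5123, -0.4881, 0.0599], [0.0549, 0.0553, 0.0098])
top T3 None
top T4 None
top A (np.int64(107), [0.4229, -0.3979, 0.1337], [0.0188, 0.0178, 0.0069]) B None
wrist T1 (np.int64(1435), [0.3145, -0.3325, 0.0585], [0.0378, 0.0281, 0.0082])
wrist T2 (np.int64(8601), [0.5127, -0.4904, 0.0591], [0.0549, 0.0545, 0.0078])
wrist T3 (np.int64(8060), [0.4234, -0.5463, 0.0605], [0.0544, 0.0543, 0.005])
wrist T4 (np.int64(6376), [0.3416, -0.5131, 0.0601], [0.0543, 0.0545, 0.0056])
wrist A (np.int64(1244), [0.4233, -0.3992, 0.1321], [0.0178, 0.0178, 0.0076]) B (np.int64(2122), [0.3354, -0.4242, 0.1095], [0.0409, 0.0412, 0.0085])
t 20.7 pos [ 0.3401 -0.5119  0.1785] d(mm) [  0.6  -0.7 175.5]
[[0.586, -0.81, -0.0], [-0.81, -0.586, 0.0], [-0.0, 0.0, -1.0]] (array([-0.15,  0.29,  0.09]), array([0.3 , 0.49, 0.47]))
```

{"fn": "play_rows", "kwargs": {
  "deltas": [
    {"wx": 0, "wy": 0, "wz": 0, "tx": 0.8, "ty": -0.4, "tz": 45, "gripper": -1},
    {"wx": 0, "wy": 0, "wz": 0, "tx": 0, "ty": 0, "tz": 45, "gripper": -1},
    {"wx": 0, "wy": 0, "wz": 0, "tx": 0, "ty": 0, "tz": 45, "gripper": -1},
    {"wx": 0, "wy": 0, "wz": 0, "tx": 0, "ty": 0, "tz": 26, "gripper": -1},
    {"wx": 0, "wy": 0, "wz": 0, "tx": 0, "ty": 0, "tz": 13, "gripper": -1},
    {"wx": 0, "wy": 0, "wz": 0, "tx": 0, "ty": 0, "tz": 0, "gripper": -1},
    {"wx": 0, "wy": 0, "wz": 0, "tx": 0, "ty": 0, "tz": 0, "gripper": 1},
    {"wx": 0, "wy": 0, "wz": 0, "tx": 0, "ty": 0, "tz": 0, "gripper": 1},
    {"wx": 0, "wy": 0, "wz": 0, "tx": 0, "ty": 0, "tz": 0, "gripper": 1},
    {"wx": 0, "wy": 0, "wz": 0, "tx": 0, "ty": 0, "tz": 0, "gripper": 1},
    {"wx": 0, "wy": 0, "wz": 0, "tx": 0, "ty": 0, "tz": 0, "gripper": 1},
    {"wx": 0, "wy": 0, "wz": 0, "tx": 0, "ty": 0, "tz": -15, "gripper": 1},
    {"wx": 0, "wy": 0, "wz": 0, "tx": 0, "ty": 0, "tz": -15, "gripper": 1},
    {"wx": 0, "wy": 0, "wz": 0, "tx": 0, "ty": 0, "tz": 0, "gripper": 1},
    {"wx": 0, "wy": 0, "wz": 0, "tx": 0, "ty": 0, "tz": 0, "gripper": 1}
  ]
}}

```text
time_s: 22.7
position: [0.3413, -0.5128, 0.0358]
tool_rot: [[0.588, -0.809, 0.001], [-0.809, -0.588, -0.001], [0.002, -0.0, -1.0]]
ft_force: [-0.6, 0.6, -5.0]
opening: 0.702
gripper_force: 45.2
```

```bash
python3 - <<'E'
from h import *
o=get_obs(); print(o['time_s'],o['position'],o['opening'],o['gripper_force']); print(force(10))
E
```

```text
22.7 [ 0.34131118 -0.51280269  0.03575105] 0.7016315617796816 45.15548139810562
(array([-0.01,  0.1 , -3.58]), array([0.34, 0.49, 0.32]))
```

T4 is heavy too. I'll set it down and lift its lid.

{"fn": "play_rows", "kwargs": {
  "deltas": [
    {"wx": 0, "wy": 0, "wz": 0, "tx": 0, "ty": 0, "tz": 20, "gripper": 1},
    {"wx": 0, "wy": 0, "wz": 0, "tx": 0, "ty": 0, "tz": 10, "gripper": 1},
    {"wx": 0, "wy": 0, "wz": 0, "tx": 0, "ty": 0, "tz": 0, "gripper": 1},
    {"wx": 0, "wy": 0, "wz": 0, "tx": 0, "ty": 0, "tz": 0, "gripper": -1},
    {"wx": 0, "wy": 0, "wz": 0, "tx": 0, "ty": 0, "tz": 0, "gripper": -1},
    {"wx": 0, "wy": 0, "wz": 0, "tx": 0, "ty": 0, "tz": 0, "gripper": -1},
    {"wx": 0, "wy": 0, "wz": 0, "tx": 0, "ty": 0, "tz": -22, "gripper": -1},
    {"wx": 0, "wy": 0, "wz": 0, "tx": 0, "ty": 0, "tz": 0, "gripper": -1},
    {"wx": 0, "wy": 0, "wz": 0, "tx": 0, "ty": 0, "tz": 0, "gripper": 1},
    {"wx": 0, "wy": 0, "wz": 0, "tx": 0, "ty": 0, "tz": 0, "gripper": 1},
    {"wx": 0, "wy": 0, "wz": 0, "tx": 0, "ty": 0, "tz": 0, "gripper": 1},
    {"wx": 0, "wy": 0, "wz": 0, "tx": 0, "ty": 0, "tz": 0, "gripper": 1},
    {"wx": 0, "wy": 0, "wz": 0, "tx": 0, "ty": 0, "tz": 0, "gripper": 1},
    {"wx": 0, "wy": 0, "wz": 0, "tx": 0, "ty": 0, "tz": -15, "gripper": 1},
    {"wx": 0, "wy": 0, "wz": 0, "tx": 0, "ty": 0, "tz": -40, "gripper": 1},
    {"wx": 0, "wy": 0, "wz": 0, "tx": 0, "ty": 0, "tz": -45, "gripper": 1},
    {"wx": 0, "wy": 0, "wz": 0, "tx": 0, "ty": 0, "tz": -45, "gripper": 1},
    {"wx": 0, "wy": 0, "wz": 0, "tx": 0, "ty": 0, "tz": 0, "gripper": 1}
  ]
}}

```text
time_s: 25.0
position: [0.3429, -0.5156, 0.1805]
tool_rot: [[0.588, -0.809, 0.008], [-0.809, -0.588, -0.01], [0.013, -0.0, -1.0]]
ft_force: [1.5, 0.0, 1.1]
opening: 0.682
gripper_force: 43.0
```

```bash
python3 - <<'E'
from h import *
survey(); to_tool([.545,-.36,.17]); print(get_obs()['opening'])
E
```

```text
top T1 (np.int64(198), [0.3197, -0.3076, 0.06], [0.0285, 0.0398, 0.0088])
top T2 (np.int64(834), [0.5123, -0.4882, 0.0597], [0.0546, 0.0551, 0.0099])
top T3 None
top T4 None
top A (np.int64(106), [0.4227, -0.3979, 0.1335], [0.0181, 0.018, 0.0075]) B None
wrist T1 (np.int64(94), [0.2998, -0.3451, 0.0576], [0.0117, 0.0039, 0.007])
wrist T2 (np.int64(8633), [0.5126, -0.4904, 0.059], [0.0549, 0.0547, 0.0079])
wrist T3 (np.int64(8033), [0.4235, -0.5463, 0.0606], [0.0544, 0.0543, 0.0047])
wrist T4 (np.int64(446), [0.3413, -0.512, 0.0561], [0.0168, 0.0154, 0.0037])
wrist A (np.int64(1270), [0.4232, -0.3991, 0.1321], [0.0175, 0.0177, 0.0076]) B (np.int64(273), [0.3286, -0.4067, 0.1096], [0.0134, 0.0066, 0.0087])
t 25.1 pos [ 0.3413 -0.513   0.1739] d(mm) [  -4.  -254.8    3.9]
0.6781577230323645
```

{"fn": "play_rows", "kwargs": {
  "deltas": [
    {"wx": 0, "wy": 0, "wz": 0, "tx": -0.7, "ty": -42.5, "tz": 0, "gripper": 1},
    {"wx": 0, "wy": 0, "wz": 0, "tx": -0.7, "ty": -42.5, "tz": 0, "gripper": 1},
    {"wx": 0, "wy": 0, "wz": 0, "tx": -0.7, "ty": -42.5, "tz": 0, "gripper": 1},
    {"wx": 0, "wy": 0, "wz": 0, "tx": -0.7, "ty": -42.5, "tz": 0, "gripper": 1},
    {"wx": 0, "wy": 0, "wz": 0, "tx": -0.7, "ty": -42.5, "tz": 0, "gripper": 1},
    {"wx": 0, "wy": 0, "wz": 0, "tx": -0.5, "ty": -42, "tz": 0, "gripper": 1},
    {"wx": 0, "wy": 0, "wz": 0, "tx": 0, "ty": 0, "tz": 45, "gripper": 1},
    {"wx": 0, "wy": 0, "wz": 0, "tx": 0, "ty": 0, "tz": 45, "gripper": 1},
    {"wx": 0, "wy": 0, "wz": 0, "tx": 0, "ty": 0, "tz": 45, "gripper": 1},
    {"wx": 0, "wy": 0, "wz": 0, "tx": 0, "ty": 0, "tz": 20, "gripper": 1},
    {"wx": 0, "wy": 0, "wz": 0, "tx": 0, "ty": 0, "tz": 5, "gripper": 1},
    {"wx": 0, "wy": 0, "wz": 0, "tx": 0, "ty": 0, "tz": 0, "gripper": 1},
    {"wx": 0, "wy": 0, "wz": 0, "tx": 0, "ty": 0, "tz": 0, "gripper": 1}
  ]
}}

```text
time_s: 26.4
position: [0.5452, -0.36, 0.0132]
tool_rot: [[0.588, -0.809, 0.002], [-0.809, -0.588, -0.001], [0.002, -0.001, -1.0]]
ft_force: [0.2, -1.0, 0.2]
opening: 0.679
gripper_force: 43.0
```

```bash
python3 - <<'E'
from h import *
print(force(3)); to_tool([.545,-.36,.004]); print(get_obs()['opening'])
E
```

```text
(array([ 0.36, -0.32,  0.  ]), array([0.48, 0.25, 0.58]))
t 26.55 pos [ 0.5454 -0.3601  0.0137] d(mm) [-0.4  0.3  9.7]
0.6792228340537516
```

```bash
python3 - <<'E'
from h import *
p,d,P,c=cloud('wrist')
m=(np.hypot(P[...,0]-.545,P[...,1]+.36)<.022); q=P[m]; print(np.histogram(q[:,2],bins=np.arange(.02,.08,.003)))
A=np.c_[q[:,:2],np.ones(len(q))]; print(np.linalg.lstsq(A,q[:,2],rcond=None)[0])
q,_,_,_=cloud('scene'); save('s5.png',q[120:320,240:500],3)
E
```

```text
(array([    0,     0,     0,     0,     0,     0,     0,     0,   460,
       14873,     8,     0,     0,     0,     0,     0,     0,     0,
           0]), array([0.02 , 0.023, 0.026, 0.029, 0.032, 0.035, 0.038, 0.041, 0.044,
       0.047, 0.05 , 0.053, 0.056, 0.059, 0.062, 0.065, 0.068, 0.071,
       0.074, 0.077]))
[ 0.50777249 -0.66713342 -0.45947847]
```

View pics/s5.png

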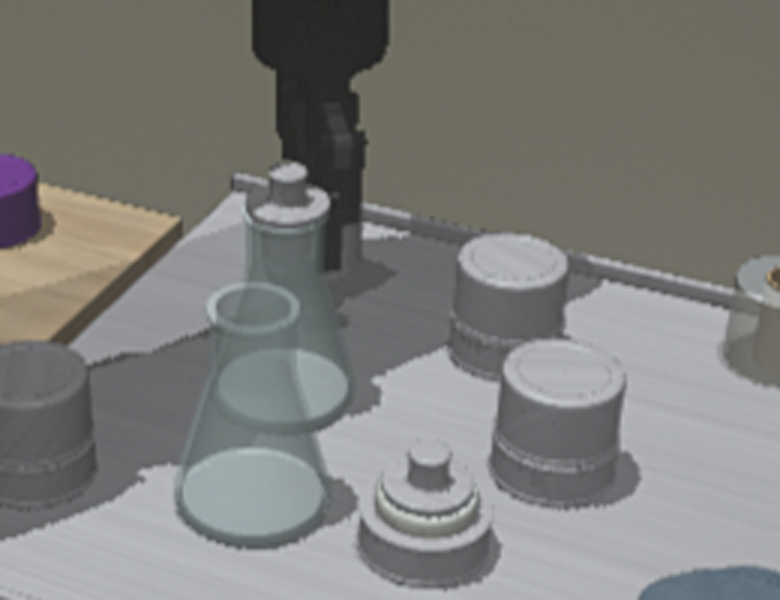

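The lid hangs about 10 mm over the free spot, and T4 shows its steel stopper. I'll lay the lid down and go back over T4.

{"fn": "play_rows", "kwargs": {
  "deltas": [
    {"wx": 0, "wy": 0, "wz": 0, "tx": 0, "ty": 0, "tz": 6, "gripper": 1},
    {"wx": 0, "wy": 0, "wz": 0, "tx": 0, "ty": 0, "tz": 3.5, "gripper": 1},
    {"wx": 0, "wy": 0, "wz": 0, "tx": 0, "ty": 0, "tz": 0, "gripper": 1},
    {"wx": 0, "wy": 0, "wz": 0, "tx": 0, "ty": 0, "tz": 0, "gripper": -1},
    {"wx": 0, "wy": 0, "wz": 0, "tx": 0, "ty": 0, "tz": 0, "gripper": -1},
    {"wx": 0, "wy": 0, "wz": 0, "tx": 0, "ty": 0, "tz": 0, "gripper": -1},
    {"wx": 0, "wy": 0, "wz": 0, "tx": 0, "ty": 0, "tz": -45, "gripper": -1},
    {"wx": 0, "wy": 0, "wz": 0, "tx": 0, "ty": 0, "tz": -45, "gripper": -1},
    {"wx": 0, "wy": 0, "wz": 0, "tx": 0, "ty": 0, "tz": -45, "gripper": 0},
    {"wx": 0, "wy": 0, "wz": 0, "tx": 0, "ty": 0, "tz": -45, "gripper": 0},
    {"wx": 0, "wy": 0, "wz": 0, "tx": 0.6, "ty": 42.5, "tz": 0, "gripper": 0},
    {"wx": 0, "wy": 0, "wz": 0, "tx": 0.6, "ty": 42.5, "tz": 0, "gripper": 0},
    {"wx": 0, "wy": 0, "wz": 0, "tx": 0.7, "ty": 42.5, "tz": 0, "gripper": 0},
    {"wx": 0, "wy": 0, "wz": 0, "tx": 0.7, "ty": 42.5, "tz": 0, "gripper": 0},
    {"wx": 0, "wy": 0, "wz": 0, "tx": 0.7, "ty": 42.5, "tz": 0, "gripper": 0},
    {"wx": 0, "wy": 0, "wz": 0, "tx": 0.7, "ty": 42.3, "tz": 0, "gripper": 0},
    {"wx": 0, "wy": 0, "wz": 0, "tx": 0, "ty": 0, "tz": 45, "gripper": 0},
    {"wx": 0, "wy": 0, "wz": 0, "tx": 0, "ty": 0, "tz": 15, "gripper": 0},
    {"wx": 0, "wy": 0, "wz": 0, "tx": 0, "ty": 0, "tz": 0, "gripper": 0},
    {"wx": 0, "wy": 0, "wz": 0, "tx": 0, "ty": 0, "tz": 0, "gripper": 0}
  ]
}}

```text
time_s: 28.65
position: [0.3424, -0.5116, 0.1228]
tool_rot: [[0.59, -0.807, 0.0], [-0.807, -0.59, 0.001], [-0.0, -0.001, -1.0]]
ft_force: [0.1, -0.0, 0.0]
opening: 0.5
gripper_force: 0.0
```

```bash
python3 - <<'E'
from h import *
p,d,P,c=cloud('wrist')
print('grip',top_at(P,[.341,-.513],.056,.03)); print('sh',top_at(P,[.341,-.513],.024,.036,.003))
g=top_at(P,[.341,-.513],.056,.03)[1]
to_tool([g[0],g[1],.042])
print('lid',top_at(P,[.545,-.36],.036,.045)); P=cloud('top')[2]; print('lid',top_at(P,[.545,-.36],.036,.045)); 
E
```

```text
grip (np.int64(1002), [0.3408, -0.5107, 0.0557], [0.0178, 0.0178, 0.0046])
sh (np.int64(2965), [0.3406, -0.5107, 0.0247], [0.0598, 0.0597, 0.0034])
t 28.7 pos [ 0.3426 -0.5122  0.1237] d(mm) [-2.4  0.6 81.7]
lid None
lid (np.int64(755), [0.5422, -0.3567, 0.036], [0.0542, 0.055, 0.0074])
```

{"fn": "play_rows", "kwargs": {
  "deltas": [
    {"wx": 0, "wy": 0, "wz": 0, "tx": -2.4, "ty": 0.6, "tz": 40, "gripper": 0},
    {"wx": 0, "wy": 0, "wz": 0, "tx": 0, "ty": 0, "tz": 28, "gripper": 0},
    {"wx": 0, "wy": 0, "wz": 0, "tx": 0, "ty": 0, "tz": 13, "gripper": 0},
    {"wx": 0, "wy": 0, "wz": 0, "tx": 0, "ty": 0, "tz": 0, "gripper": 0},
    {"wx": 0, "wy": 0, "wz": 0, "tx": 0, "ty": 0, "tz": 0, "gripper": 1},
    {"wx": 0, "wy": 0, "wz": 0, "tx": 0, "ty": 0, "tz": 0, "gripper": 1},
    {"wx": 0, "wy": 0, "wz": 0, "tx": 0, "ty": 0, "tz": 0, "gripper": 1},
    {"wx": 0, "wy": 0, "wz": 0, "tx": 0, "ty": 0, "tz": 0, "gripper": 1},
    {"wx": 0, "wy": 0, "wz": 0, "tx": 0, "ty": 0, "tz": 0, "gripper": 1},
    {"wx": 0, "wy": 0, "wz": 0, "tx": 0, "ty": 0, "tz": -15, "gripper": 1},
    {"wx": 0, "wy": 0, "wz": 0, "tx": 0, "ty": 0, "tz": -40, "gripper": 1},
    {"wx": 0, "wy": 0, "wz": 0, "tx": 0, "ty": 0, "tz": -45, "gripper": 1},
    {"wx": 0, "wy": 0, "wz": 0, "tx": 0, "ty": 0, "tz": -30, "gripper": 1},
    {"wx": 0, "wy": 0, "wz": -0.135, "tx": 0, "ty": 0, "tz": 0, "gripper": 1},
    {"wx": 0, "wy": 0, "wz": -0.135, "tx": 0, "ty": 0, "tz": 0, "gripper": 1},
    {"wx": 0, "wy": 0, "wz": -0.135, "tx": 0, "ty": 0, "tz": 0, "gripper": 1},
    {"wx": 0, "wy": 0, "wz": -0.135, "tx": 0, "ty": 0, "tz": 0, "gripper": 1},
    {"wx": 0, "wy": 0, "wz": -0.135, "tx": 0, "ty": 0, "tz": 0, "gripper": 1},
    {"wx": 0, "wy": 0, "wz": -0.135, "tx": 0, "ty": 0, "tz": 0, "gripper": 1},
    {"wx": 0, "wy": 0, "wz": -0.132, "tx": 0, "ty": 0, "tz": 0, "gripper": 1}
  ],
  "newtons": 60
}}

```text
time_s: 30.75
position: [0.3384, -0.511, 0.1724]
tool_rot: [[1.0, 0.005, -0.0], [0.005, -1.0, -0.0], [-0.0, 0.0, -1.0]]
ft_force: [-0.0, -0.1, -2.5]
opening: 0.186
gripper_force: 59.0
```

```bash
python3 - <<'E'
from h import *
read_camera('wrist'); o=get_obs(); t=o['position']; print(o['time_s'],np.round(t,4),np.round(o['tool_rot'],3).tolist(),o['opening'])
p,d,P,c=cloud('wrist')
b=top_at(P,[.334,-.424],.111,.05,.006); print('B',b)
m=(P[...,0]>t[0]-.015)&(P[...,0]<t[0]+.045)&(abs(P[...,1]-t[1])<.03)&(abs(P[...,2]-.169)<.004); f=P[m]
print('flange',len(f),np.median(f[:,2]),f[:,0].max()-.021,(f[:,1].max()+f[:,1].min())/2,np.ptp(f[:,1]))
E
```

```text
30.8 [ 0.3384 -0.5111  0.1724] [[1.0, 0.013, -0.0], [0.013, -1.0, -0.0], [-0.0, 0.0, -1.0]] 0.18819777033419852
B (np.int64(2617), [0.3356, -0.4238, 0.1095], [0.0411, 0.0412, 0.0085])
flange 3254 0.16853297274428797 0.3384327494041559 -0.5101162224603648 0.04130217243891898
```

{"fn": "play_rows", "kwargs": {
  "deltas": [
    {"wx": 0, "wy": 0, "wz": 0, "tx": -0.9, "ty": -43, "tz": 0, "gripper": 1},
    {"wx": 0, "wy": 0, "wz": 0, "tx": -0.8, "ty": -43.3, "tz": 0, "gripper": 1},
    {"wx": 0, "wy": 0, "wz": 0, "tx": 0, "ty": 0, "tz": 0, "gripper": 1},
    {"wx": 0, "wy": 0, "wz": 0, "tx": 0, "ty": 0, "tz": 22, "gripper": 1},
    {"wx": 0, "wy": 0, "wz": 0, "tx": 0, "ty": 0, "tz": 0, "gripper": 1},
    {"wx": 0, "wy": 0, "wz": 0, "tx": 0, "ty": 0, "tz": 8, "gripper": 1},
    {"wx": 0, "wy": 0, "wz": 0, "tx": 0, "ty": 0, "tz": 6, "gripper": 1},
    {"wx": 0, "wy": 0, "wz": 0, "tx": 0, "ty": 0, "tz": 5, "gripper": 1},
    {"wx": 0, "wy": 0, "wz": 0, "tx": 0, "ty": 0, "tz": 4, "gripper": 1},
    {"wx": 0, "wy": 0, "wz": 0, "tx": 0, "ty": 0, "tz": 3, "gripper": 1},
    {"wx": 0, "wy": 0, "wz": 0, "tx": 0, "ty": 0, "tz": 0, "gripper": 1}
  ]
}}

```text
time_s: 31.95
position: [0.337, -0.4245, 0.1228]
tool_rot: [[1.0, -0.0, -0.0], [-0.0, -1.0, 0.001], [-0.0, -0.001, -1.0]]
ft_force: [0.2, -0.0, -1.2]
opening: 0.189
gripper_force: 59.2
```

```bash
python3 - <<'E'
from h import *
print(force(5)); to_tool([.3356,-.4245,.12])
P=cloud('wrist')[2]; print('lid',top_at(P,[.5435,-.358],.036,.045),'T4',top_at(P,[.341,-.512],.024,.05,.003))
E
```

```text
(array([-0.09, -0.15, -1.81]), array([0.51, 0.56, 0.37]))
t 32.2 pos [ 0.3372 -0.4248  0.1235] d(mm) [-1.6 -0.3  3.5]
lid None T4 (np.int64(3211), [0.3402, -0.5093, 0.024], [0.0597, 0.06, 0.0051])
```

{"fn": "play_rows", "kwargs": {
  "deltas": [
    {"wx": 0, "wy": 0, "wz": 0, "tx": 0, "ty": 0, "tz": 2, "gripper": 1},
    {"wx": 0, "wy": 0, "wz": 0, "tx": 0, "ty": 0, "tz": 1.5, "gripper": 1},
    {"wx": 0, "wy": 0, "wz": 0, "tx": 0, "ty": 0, "tz": 0, "gripper": 1},
    {"wx": 0, "wy": 0, "wz": 0, "tx": 0, "ty": 0, "tz": 0, "gripper": -0.2},
    {"wx": 0, "wy": 0, "wz": 0, "tx": 0, "ty": 0, "tz": 0, "gripper": -0.2},
    {"wx": 0, "wy": 0, "wz": 0, "tx": 0, "ty": 0, "tz": 0, "gripper": -0.2},
    {"wx": 0, "wy": 0, "wz": 0, "tx": 0, "ty": 0, "tz": -30, "gripper": -0.2},
    {"wx": 0, "wy": 0, "wz": 0, "tx": 0, "ty": 0, "tz": -30, "gripper": -1},
    {"wx": 0, "wy": 0, "wz": 0, "tx": 41.7, "ty": -12.9, "tz": 0, "gripper": -1},
    {"wx": 0, "wy": 0, "wz": 0, "tx": 41.7, "ty": -12.9, "tz": 0, "gripper": -1},
    {"wx": 0, "wy": 0, "wz": 0, "tx": 41.7, "ty": -12.9, "tz": 0, "gripper": -1},
    {"wx": 0, "wy": 0, "wz": 0, "tx": 41.7, "ty": -12.9, "tz": 0, "gripper": -1},
    {"wx": 0, "wy": 0, "wz": 0, "tx": 41.5, "ty": -12.9, "tz": 0, "gripper": -1},
    {"wx": 0, "wy": 0, "wz": 0.135, "tx": 0, "ty": 0, "tz": 0, "gripper": -1},
    {"wx": 0, "wy": 0, "wz": 0.135, "tx": 0, "ty": 0, "tz": 0, "gripper": -1},
    {"wx": 0, "wy": 0, "wz": 0.135, "tx": 0, "ty": 0, "tz": 0, "gripper": -1},
    {"wx": 0, "wy": 0, "wz": 0.135, "tx": 0, "ty": 0, "tz": 0, "gripper": -1},
    {"wx": 0, "wy": 0, "wz": 0.135, "tx": 0, "ty": 0, "tz": 0, "gripper": -1},
    {"wx": 0, "wy": 0, "wz": 0.135, "tx": 0, "ty": 0, "tz": 0, "gripper": -1},
    {"wx": 0, "wy": 0, "wz": 0.132, "tx": 0, "ty": 0, "tz": 0, "gripper": -1}
  ],
  "newtons": 40
}}

```text
time_s: 34.25
position: [0.5453, -0.3602, 0.1794]
tool_rot: [[0.584, -0.812, -0.0], [-0.812, -0.584, 0.0], [-0.001, 0.0, -1.0]]
ft_force: [0.1, 0.1, -0.1]
opening: 0.999
gripper_force: 0.0
```

```bash
python3 - <<'E'
from h import *
read_camera('wrist')
P=cloud('wrist')[2]; print('lid',top_at(P,[.5435,-.358],.036,.045),'T4',top_at(P,[.341,-.512],.024,.05,.003))
P=cloud('top')[2]; print('T4',top_at(P,[.341,-.512],.024,.05,.003),'B',top_at(P,[.334,-.4245],.134,.03,.006),'A',top_at(P,[.423,-.398],.134,.03,.006),'lid',top_at(P,[.5435,-.358],.036,.045))
to_tool([.545,-.36,.005])
E
```

```text
lid (np.int64(5344), [0.5445, -0.3585, 0.0364], [0.0543, 0.0543, 0.0048]) T4 (np.int64(191), [0.3595, -0.4901, 0.0235], [0.0202, 0.0193, 0.0047])
T4 (np.int64(323), [0.3386, -0.5092, 0.024], [0.0597, 0.0596, 0.0058]) B (np.int64(107), [0.3359, -0.4236, 0.134], [0.0177, 0.0164, 0.0079]) A (np.int64(106), [0.4227, -0.398, 0.1331], [0.019, 0.0179, 0.009]) lid (np.int64(715), [0.5421, -0.3568, 0.036], [0.0549, 0.0548, 0.0073])
t 34.4 pos [ 0.5454 -0.3601  0.1795] d(mm) [ -0.3   0.2 174.5]
```

{"fn": "play_rows", "kwargs": {
  "deltas": [
    {"wx": 0, "wy": 0, "wz": 0, "tx": 0, "ty": 0, "tz": 45, "gripper": -1},
    {"wx": 0, "wy": 0, "wz": 0, "tx": 0, "ty": 0, "tz": 45, "gripper": -1},
    {"wx": 0, "wy": 0, "wz": 0, "tx": 0, "ty": 0, "tz": 45, "gripper": -1},
    {"wx": 0, "wy": 0, "wz": 0, "tx": 0, "ty": 0, "tz": 27, "gripper": -1},
    {"wx": 0, "wy": 0, "wz": 0, "tx": 0, "ty": 0, "tz": 12, "gripper": -1},
    {"wx": 0, "wy": 0, "wz": 0, "tx": 0, "ty": 0, "tz": 0, "gripper": -1},
    {"wx": 0, "wy": 0, "wz": 0, "tx": 0, "ty": 0, "tz": 0, "gripper": 1},
    {"wx": 0, "wy": 0, "wz": 0, "tx": 0, "ty": 0, "tz": 0, "gripper": 1},
    {"wx": 0, "wy": 0, "wz": 0, "tx": 0, "ty": 0, "tz": 0, "gripper": 1},
    {"wx": 0, "wy": 0, "wz": 0, "tx": 0, "ty": 0, "tz": 0, "gripper": 1},
    {"wx": 0, "wy": 0, "wz": 0, "tx": 0, "ty": 0, "tz": 0, "gripper": 1},
    {"wx": 0, "wy": 0, "wz": 0, "tx": 0, "ty": 0, "tz": -15, "gripper": 1},
    {"wx": 0, "wy": 0, "wz": 0, "tx": 0, "ty": 0, "tz": -40, "gripper": 1},
    {"wx": 0, "wy": 0, "wz": 0, "tx": 0, "ty": 0, "tz": -45, "gripper": 1},
    {"wx": 0, "wy": 0, "wz": 0, "tx": 0, "ty": 0, "tz": -45, "gripper": 1},
    {"wx": 0, "wy": 0, "wz": 0, "tx": 0, "ty": 0, "tz": -25, "gripper": 1},
    {"wx": 0, "wy": 0, "wz": 0, "tx": 0, "ty": 0, "tz": 0, "gripper": 1},
    {"wx": 0, "wy": 0, "wz": 0, "tx": 0, "ty": 0, "tz": 0, "gripper": 1}
  ]
}}

```text
time_s: 36.2
position: [0.5457, -0.3604, 0.1775]
tool_rot: [[0.588, -0.809, 0.002], [-0.809, -0.588, -0.001], [0.002, -0.001, -1.0]]
ft_force: [-0.3, -0.1, -1.0]
opening: 0.673
gripper_force: 42.4
```

```bash
python3 - <<'E'
from h import *
P=cloud('wrist')[2]; 
to_tool([.3417,-.5127,.08]); print(get_obs()['opening'],get_obs()['gripper_force'])
E
```

```text
t 36.25 pos [ 0.5451 -0.36    0.1759] d(mm) [  3.9 254.3  95.9]
0.6794572140930708 42.43944128887961
```

{"fn": "play_rows", "kwargs": {
  "deltas": [
    {"wx": 0, "wy": 0, "wz": 0, "tx": 0.7, "ty": 42.4, "tz": 0, "gripper": 1},
    {"wx": 0, "wy": 0, "wz": 0, "tx": 0.7, "ty": 42.4, "tz": 0, "gripper": 1},
    {"wx": 0, "wy": 0, "wz": 0, "tx": 0.7, "ty": 42.4, "tz": 0, "gripper": 1},
    {"wx": 0, "wy": 0, "wz": 0, "tx": 0.6, "ty": 42.4, "tz": 0, "gripper": 1},
    {"wx": 0, "wy": 0, "wz": 0, "tx": 0.6, "ty": 42.4, "tz": 0, "gripper": 1},
    {"wx": 0, "wy": 0, "wz": 0, "tx": 0.6, "ty": 42.3, "tz": 0, "gripper": 1},
    {"wx": 0, "wy": 0, "wz": 0, "tx": 0, "ty": 0, "tz": 40, "gripper": 1},
    {"wx": 0, "wy": 0, "wz": 0, "tx": 0, "ty": 0, "tz": 40, "gripper": 1},
    {"wx": 0, "wy": 0, "wz": 0, "tx": 0, "ty": 0, "tz": 15, "gripper": 1},
    {"wx": 0, "wy": 0, "wz": 0, "tx": 0, "ty": 0, "tz": 0, "gripper": 1},
    {"wx": 0, "wy": 0, "wz": 0, "tx": 0, "ty": 0, "tz": 0, "gripper": 1},
    {"wx": 0, "wy": 0, "wz": 0, "tx": 0, "ty": 0, "tz": 0, "gripper": 1}
  ]
}}

```text
time_s: 37.45
position: [0.3431, -0.5139, 0.083]
tool_rot: [[0.589, -0.808, 0.002], [-0.808, -0.589, -0.003], [0.003, -0.0, -1.0]]
ft_force: [-0.1, -0.4, -0.2]
opening: 0.675
gripper_force: 42.5
```

```bash
python3 - <<'E'
from h import *
P=cloud('wrist')[2]; to_tool([.3417,-.5127,.028])
m=(np.hypot(P[...,0]-.3415,P[...,1]+.5125)<.02)&(P[...,2]<.125); q=P[m]; print(np.histogram(q[:,2],bins=np.arange(.08,.13,.003)))
z=np.median(q[:,2]); print('lid',z,top_at(P,[.3415,-.5125],z,.04,.004))
c=P[(np.hypot(P[...,0]-.34,P[...,1]+.512)<.036)&(abs(P[...,2]-.024)<.002)]; print('sh',len(c),c.min(0),c.max(0))
r=P[(np.hypot(P[...,0]-.34,P[...,1]+.512)<.03)&(abs(P[...,2]-.034)<.002)]; print('collar',len(r))
if len(c)>100:
    # outer rim along view dir: farthest projection on several directions
    for a in [-90,-54,-20]:
        u=np.array([np.cos(np.radians(a)),np.sin(np.radians(a))]); print(a,(c[:,:2]@u).max()-.031, np.array([.3417,-.5127])@u)
E
```

```text
t 37.5 pos [ 0.3431 -0.5139  0.083 ] d(mm) [-2.   0.4 55. ]
(array([    0,     0,     0,     0,     0,     0,     0,     0,     0,
         218, 11301,     4,     0,     0,     0,     0]), array([0.08 , 0.083, 0.086, 0.089, 0.092, 0.095, 0.098, 0.101, 0.104,
       0.107, 0.11 , 0.113, 0.116, 0.119, 0.122, 0.125, 0.128]))
lid 0.11110354802729866 (np.int64(25822), [0.344, -0.5125, 0.1108], [0.0586, 0.0562, 0.0059])
sh 2283 [ 0.31474601 -0.54075668  0.02221611] [ 0.37065295 -0.49362555  0.02599085]
collar 741
-90 0.5097566753848318 0.5127
-54 0.6121605394052864 0.6156292337243736
-20 0.4937010326981841 0.4964466960056153
```

{"fn": "play_rows", "kwargs": {
  "deltas": [
    {"wx": 0, "wy": 0, "wz": 0, "tx": -3.8, "ty": 0.7, "tz": 15, "gripper": 1},
    {"wx": 0, "wy": 0, "wz": 0, "tx": 0, "ty": 0, "tz": 15, "gripper": 1},
    {"wx": 0, "wy": 0, "wz": 0, "tx": 0, "ty": 0, "tz": 6, "gripper": 1},
    {"wx": 0, "wy": 0, "wz": 0, "tx": 0, "ty": 0, "tz": 0, "gripper": 1},
    {"wx": 0, "wy": 0, "wz": 0, "tx": 0, "ty": 0, "tz": 3, "gripper": 1},
    {"wx": 0, "wy": 0, "wz": 0, "tx": 0, "ty": 0, "tz": 3, "gripper": 1},
    {"wx": 0, "wy": 0, "wz": 0, "tx": 0, "ty": 0, "tz": 3, "gripper": 1},
    {"wx": 0, "wy": 0, "wz": 0, "tx": 0, "ty": 0, "tz": 0, "gripper": 1},
    {"wx": 0, "wy": 0, "wz": 0, "tx": 0, "ty": 0, "tz": 0, "gripper": 1}
  ]
}}

```text
time_s: 38.4
position: [0.3392, -0.5103, 0.0358]
tool_rot: [[0.588, -0.809, 0.0], [-0.809, -0.588, 0.0], [-0.0, -0.0, -1.0]]
ft_force: [-0.0, -0.9, -1.4]
opening: 0.678
gripper_force: 42.5
```

```bash
python3 - <<'E'
from h import *
print(force(5)); P=cloud('wrist')[2]; to_tool([.3413,-.5113,.028])
m=(np.hypot(P[...,0]-.3415,P[...,1]+.5125)<.02)&(P[...,2]<.1); q=P[m]; print(np.median(q[:,2]))
E
```

```text
(array([ 0.26, -0.59, -1.06]), array([0.51, 0.41, 0.91]))
t 38.7 pos [ 0.3393 -0.5102  0.0358] d(mm) [ 2.1 -1.   7.8]
0.0640983427307354
```

{"fn": "play_rows", "kwargs": {
  "deltas": [
    {"wx": 0, "wy": 0, "wz": 0, "tx": 1, "ty": -0.5, "tz": 2, "gripper": 1},
    {"wx": 0, "wy": 0, "wz": 0, "tx": 0, "ty": 0, "tz": 2.5, "gripper": 1},
    {"wx": 0, "wy": 0, "wz": 0, "tx": 0, "ty": 0, "tz": 0, "gripper": 1},
    {"wx": 0, "wy": 0, "wz": 0, "tx": 0, "ty": 0, "tz": 0, "gripper": -1},
    {"wx": 0, "wy": 0, "wz": 0, "tx": 0, "ty": 0, "tz": 0, "gripper": -1},
    {"wx": 0, "wy": 0, "wz": 0, "tx": 0, "ty": 0, "tz": 0, "gripper": -1},
    {"wx": 0, "wy": 0, "wz": 0, "tx": 0, "ty": 0, "tz": -45, "gripper": -1},
    {"wx": 0, "wy": 0, "wz": 0, "tx": 0, "ty": 0, "tz": -45, "gripper": -1},
    {"wx": 0, "wy": 0, "wz": 0, "tx": 0, "ty": 0, "tz": -45, "gripper": -1},
    {"wx": 0, "wy": 0, "wz": 0, "tx": 0, "ty": 0, "tz": -45, "gripper": -1},
    {"wx": 0, "wy": 0, "wz": 0, "tx": 45, "ty": 0, "tz": 0, "gripper": -1},
    {"wx": 0, "wy": 0, "wz": 0, "tx": 45, "ty": 30, "tz": 0, "gripper": -1},
    {"wx": 0, "wy": 0, "wz": 0, "tx": 20, "ty": 40, "tz": 0, "gripper": -1},
    {"wx": 0, "wy": 0, "wz": 0, "tx": 0, "ty": 40, "tz": 0, "gripper": -1},
    {"wx": 0, "wy": 0, "wz": 0, "tx": 0, "ty": 0, "tz": 0, "gripper": -1},
    {"wx": 0, "wy": 0, "wz": 0, "tx": 0, "ty": 0, "tz": 0, "gripper": -1},
    {"wx": 0, "wy": 0, "wz": 0, "tx": 0, "ty": 0, "tz": 0, "gripper": -1}
  ]
}}

```text
time_s: 40.4
position: [0.317, -0.6596, 0.211]
tool_rot: [[0.589, -0.808, 0.001], [-0.808, -0.589, 0.001], [-0.0, -0.001, -1.0]]
ft_force: [2.0, 0.5, -0.3]
opening: 0.998
gripper_force: 0.0
```

```bash
python3 - <<'E'
from h import *
print(get_obs()['position']); survey()
P=cloud('top')[2]; print('B stopper',top_at(P,[.335,-.424],.134,.04,.006))
a=cv2.resize(cloud('top')[0][120:360,280:540],(420,388)); b=cv2.resize(cloud('scene')[0][160:340,210:500],(380,236))
o=np.zeros((388,800,3),np.uint8); o[:,:420]=a; o[:236,420:]=b; save('fin.png',o)
E
```

```text
[ 0.31697963 -0.65955001  0.21101505]
top T1 (np.int64(896), [0.3054, -0.3165, 0.0601], [0.0542, 0.054, 0.0087])
top T2 (np.int64(834), [0.5125, -0.4882, 0.0597], [0.0549, 0.055, 0.0094])
top T3 (np.int64(866), [0.4224, -0.5447, 0.0596], [0.0552, 0.0554, 0.0092])
top T4 (np.int64(901), [0.3373, -0.5059, 0.0599], [0.0547, 0.0546, 0.0088])
top A (np.int64(106), [0.4229, -0.398, 0.1337], [0.0187, 0.0179, 0.0071]) B (np.int64(262), [0.3343, -0.4224, 0.113], [0.0411, 0.0409, 0.008])
wrist T1 None
wrist T2 (np.int64(846), [0.4955, -0.4993, 0.0587], [0.0223, 0.0378, 0.009])
wrist T3 (np.int64(4966), [0.4232, -0.5475, 0.0591], [0.0546, 0.0547, 0.0076])
wrist T4 (np.int64(1585), [0.3284, -0.5116, 0.0587], [0.036, 0.0497, 0.0081])
wrist A None B None
B stopper (np.int64(107), [0.336, -0.4236, 0.1336], [0.0176, 0.0163, 0.0081])
```

View pics/fin.png

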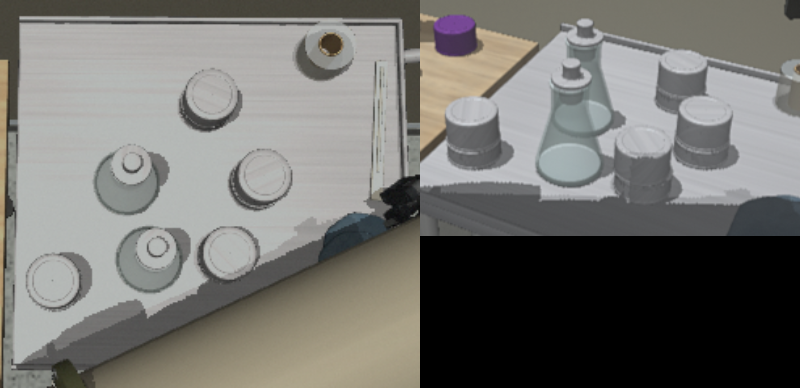

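Both stoppers sit home with their tops at z ≈ .134, and all four tins are closed with lid tops at ≈ .060. The tool is clear of everything.

```bash
python3 -c "
from rig import job_done
print(job_done())"
```

```text
the job is handed in; nothing more can be done
None
```

I handed the job in: both flasks carry a steel stopper fully home, both opened tins have their lids fully back on, and everything stands upright on the trolley; I weighed three tins (two heavy, one light) and left the fourth shut and unweighed.

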